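# Turn a hooked mounting plate over and lock it on the slotted channel

### The arm

A 6-joint arm with a two-finger parallel gripper is mounted at the origin on the work surface; the furniture and walls round the work are solid. World frame = base frame: x ahead of the robot, y to its left, z up, the work surface at z = 0. Lengths are in m, angles in rad, forces in N, time in s.
With the tool pointing down it reaches from about 0.35 to 0.775 m from the base axis. Payload 5.5 kg.
Tool frame: the origin (TCP) lies where the fingers leave the gripper's body, on its centre line; the fingertips stand 73 mm ahead of it and the grasp point (between the pads) lies 54 mm ahead of it; z points along the fingers, y is the direction in which the jaws open and shut (so a half turn about z gives the same grasp; the last joint's range is limited). The gripper opens to 85 mm and grips with 20 to 120 N. Pads are 22 mm wide; open, the fingers measure 114 mm over their backs; the gripper's body (76 mm by 85 mm) begins 54 mm behind the grasp point. The pads swing forward as they close: fully open they stand 13 mm farther back than shut.
Start: joints at [-1.266, 0.313, 0.046, 1.304, 0, 1.431], TCP at [0.247, -0.519, 0.304] pointing down, gripper open.
Joint ranges: [-2.76, 2.76], [-0.86, 1.69], [-1.03, 1.26], [-2.2, 2.34], [-1.47, 1.5], [-3.14, 3.14]. Speed limits (rad/s): [2.57, 2.57, 3.14, 3.14, 3.14, 3.14].

### API

Orientations are given as a unit quaternion [w, x, y, z].
In Python, from workcell import env, read_camera, job, cut_out gives the robot as it stands.
- The arm moves only by the tool servo_tool, never from a script. Its argument "deltas" is a list of rows, each an object of numbers: "dx", "dy", "dz": the shift along the world's x, y, z in mm; "rx", "ry", "rz": the turn, a rotation vector about the world's x, y, z in rad; "fingers": the closure, from -1 (fully open) to 1 (shut). A call has 1 to 8 rows; each row shifts and turns the commanded pose from where the row before left it; what a row does not reach is not made up. A row lasts 1/10 s, in which the tool goes at most 50 mm and 8.59 degrees, less where a joint would pass 70% of its speed; a pose out of reach is approached as far as the arm can. A call is refused whole if a number of a shift passes 50 or a number of a turn 0.15, either way. A call with a gripper value outside its range is refused whole. The fingers move at their own pace and stop on an object; "newtons" is the grip in N (left out, the last holds). Time passes only in rows, so rows that do not move let the fingers close. It gives the time, the measured TCP pose, the force and the opening at its end, in the units of the state.
- env.get_state(): the state, without advancing time (a new reading comes with each control period).
- read_camera(name): name is "scene" or "side" or "wrist"; returns a dict with "img" (384x512x3 uint8, red, green, blue), "intrinsics" (3x3 intrinsics, pixels), "k1" (the pictures are not rectified: a ray, as slopes to the right and down, at radius r is drawn at 1 + k1 r^2 times it, then the intrinsics apply), "extrinsics" (4x4, takes a point from camera to world coordinates); the wrist camera has in their place "hand_eye" (4x4, takes a point from camera to tool coordinates, whose origin is the TCP and whose axes are the flange's). Camera axes: x right, y down, z forward; pixel columns grow to the right and rows downward; lengths in m; the calibration is good to about 2 mm. A picture is of the moment at which its call begins: read the wrist's pose just before it. There is no depth.
- job.hand_in(): hands the job in, once; it reports no verdict.
Trained networks look in the newest picture that a camera, given by its name, has taken for a name from the list of things; names that differ only in an ending like _2 or _b are one class to them, and where a whole thing is asked for, a point or a joint stands for the part that bears it (a point fixed in the world has none). Each returns a list of dicts, best first, with "confidence" (0 to 1); they miss things now and then, are a little off and sometimes report something else, mostly with a low value. They report only what shows in the picture. A call takes as long as a camera call. They do not tell look-alikes from the thing itself.
- cut_out(target, camera): "region" (384x512 bool, what is visible of it) and "extent" ([left, top, right, bottom] in pixels, round what is visible of it).
The state is a dict: "clock": time; "joint_pos": joint angles; "qvel": joint speeds; "tau": joint torques, N m; "tcp_pos": TCP position; "orientation": TCP orientation; "wrist_force": force on the tool from outside, world axes, zero at the start; "ft_torque": the same for the moment, N m; "finger_gap": finger opening in m.
Only numpy, scipy, OpenCV 4.12 (cv2) and the standard library are available. Lean on these libraries where they do the work, as an engineer would, in place of code of your own. Each camera call takes 0.05 s, during which the arm holds its last target. There are 200 camera calls.

### The job

The flat plate on the wooden block lies with its two hooks up. Turn it over, standing it upright on its short end in the slotted stand and letting go there to change your grip, then lower it hooks down into the two slots of the steel channel and slide it away from you until the hooks are fully home under the channel's top. Do not let the plate fall to the bench, do not disturb the other loose things, and leave the plate lying flat and locked.

Things in the scene. Friction and masses are not known exactly. Their poses are not given: they have to be found in the camera images.
- plate: Loose aluminium mounting plate 150 (x) x 62 (y) x 8 (z) mm, 0.22 kg. Origin: centre of its plain face; the plate fills z = 0 to 8 mm and z points out of the face with two dark hooks. At the start it lies plain face down on the block, hooks up, +x roughly towards the robot. Take it across its 62 mm width, near the middle of its length.
- toe (a point): Tip of the toe of the +x hook on the plate (plate x 40, y 0, z 19.5 mm). Two L hooks on the line y = 0, 14 mm wide (y), z = 8 to 22 mm: stems 10 mm long, centred at x = -35 and +25 mm; at the end of each a toe, 5 mm thick, reaches 10 mm beyond the stem to +x. 9 mm clear between toe and plate.
- riser: Fixed wooden block on a dark steel foot; the plate lies on it at the start. Origin: centre of its underside, z up. Foot 170 (x) x 60 (y) x 5 mm; block 150 (x) x 45 (y) mm, top 65 mm above the origin, so the plate's long edges overhang it by about 8 mm on each side.
- stand: Fixed stand, foot 80 (x) x 90 (y) x 5 mm, two wooden cheeks 76 mm long. Origin: centre of underside, z up. The slot between them runs along its y at x = 0: 12 mm wide, floor at 5 mm, straight to 24 mm, flared above to about 30 mm, top at 35 mm. The plate stands in it on a short end, leaning up to 12 degrees; its x is then upright.
- channel: Fixed slotted steel channel 155 (x) x 36 (y) mm, flat top 38 mm above the origin, on a foot 190 x 80 x 5 mm. Origin: centre of its underside, z up; +x, away from the robot, is the locking direction. Top 6 mm thick, hollow below (20 mm wide, 27 mm deep). The plate is fully home with its origin at channel x = +0.5, y = 0, z = 46 mm.
- slot (a point): Middle of the +x end of the farther slot, on the channel's top (channel x 30.5, y 0, z 38 mm). Two slots, 28 mm long (x) and 20 mm wide, on the line y = 0: x = -57.5 to -29.5 and 2.5 to 30.5 mm.
- entry (a point): Where the plate's origin is when the hooks have dropped into the slots: channel x -13.5, y 0, z 46 mm (hooks down, plate +x along channel +x; about 3.5 mm play each way along x, 3 mm along y). From here slide 14 mm to channel +x: the toes go under the top and the stems stop against the slot ends.
- steel_nut: Bystander, leave alone: plain hexagon nut, 24x27x13 mm. Origin at the centre of its underside.
- hex_bolt: Bystander, leave alone: hexagon bolt lying down, 19x50x17 mm. Origin at the centre of its underside.
- tape_roll: Bystander, leave alone: black roll of tape lying flat, 62x59x19 mm. Origin at the centre of its underside.
- tape_measure: Bystander, leave alone: orange tape measure standing, 37x85x60 mm. Origin at the centre of its underside.
Mind the look-alikes: they are no part of the job. Several things have the shape of the plate; the one meant has the colours described above.

How it is judged:
On the way:
1. the plate stands upright on a short end in the stand, let go (angle between plate's own z axis and vertical between 1.27 and 1.87 rad and height (world z) of plate between 0.07 and 0.09 m and horizontal distance between plate and stand below 0.03 m and contact force between the fingers and plate below 0.1 N), for 0.2 s.
At the end, for the whole second after the job is handed in: The plate lies flat on the channel (within 4 degrees), hooks down, its length along the channel's (within 7 degrees), locked: its origin within 4 mm along and 5 mm across of the channel's origin and 46 mm (within 3 mm) above it, at rest and released (angle between plate's own z axis and vertical above 3.07 rad and angle between the x axis of plate and the x axis of channel, either way round below 0.12 rad and x of plate in the frame of channel between -0.004 and 0.004 m and y of plate in the frame of channel between -0.005 and 0.005 m and z of plate in the frame of channel between 0.043 and 0.049 m and linear speed of plate below 0.01 m/s and contact force between the fingers and plate below 0.1 N); the robot touches nothing.
It fails at once if the plate falls to the bench (height (world z) of plate below 0.028 m).
It fails at once if a loose bystander is moved by more than 30 mm (distance of any of steel_nut, hex_bolt, tape_roll, tape_measure from where it was at the start of the episode above 0.03 m).
It also fails if it takes over 61 s, if anything falls off the work surface, if the arm or the gripper's body presses on something with over 40 N, if the wrist force passes 120 N, or if a joint passes its speed limit or range.

## Working session

There is one attempt and no reset: what is moved stays moved. The work goes in short steps, Python scripts to look and compute and a tool call to move; the robot and the scene stay as the last step left them, time stands still between calls to the robot, and variables do not carry over. Pictures are saved under pics/ and viewed, about 8 in all and at most 12, crops included, and the job is handed in when it is done.

Besides the shell and the picture viewer there is one more tool, called after ">>>" in YAML: its name, and indented under it one key for each argument. servo_tool: Moves the arm, as the interface text tells. Its arguments: {"type":"object","properties":{"deltas":{"type":"array"},"newtons":{"type":"number"}},"required":["deltas"]}

```bash
ls; mkdir -p pics
python3 - <<'E'
from workcell import env, read_camera, job, cut_out
import cv2,pickle
s=env.get_state(); print(s)
ims=[]
D={}
for n in ["scene","side"]:
    c=read_camera(n); D[n]={k:c[k] for k in c}
    print(n,c["intrinsics"],c["k1"],c["extrinsics"])
    cv2.imwrite(f"pics/{n}0.png",cv2.resize(c["img"][:,:,::-1],(800,600),interpolation=cv2.INTER_CUBIC))
    for t in ["plate","riser","stand","channel"]:
        for r in cut_out(t,n): print(n,t,r["confidence"],r["extent"])
pickle.dump(D,open("d0.pkl","wb"))
E
```

```text
pics
{'clock': 0.0, 'joint_pos': array([-1.26564234e+00,  3.14034094e-01,  4.49721006e-02,  1.30359032e+00,
        5.69904768e-06,  1.43116991e+00]), 'qvel': array([-0.00184223, -0.00064153, -0.0009115 ,  0.0008811 ,  0.00072254,
        0.00103668]), 'tau': array([ 2.24345663e-04, -4.80630434e+01,  2.98530471e+01,  1.95757969e-02,
       -5.41233294e-05,  7.85283220e-06]), 'tcp_pos': array([ 0.24726381, -0.5187028 ,  0.30298676]), 'orientation': array([-9.25052296e-04,  9.75372629e-01,  2.20561495e-01, -7.38768105e-05]), 'wrist_force': array([-0.0844265 , -0.30319053, -0.52971821]), 'ft_torque': array([-0.00481963, -0.03330432,  0.02059211]), 'finger_gap': 0.08531500280133299}
scene [[409.66704106   0.         255.85105224]
 [  0.         409.66704106 188.13719208]
 [  0.           0.           1.        ]] -0.022684366508143632 [[-0.88806759 -0.19235087  0.41753694  0.01263544]
 [-0.45968833  0.36217126 -0.81087521  0.88040123]
 [ 0.00475267 -0.91204886 -0.41005401  0.57795623]
 [ 0.          0.          0.          1.        ]]
scene plate 0.69 [229.4, 204.6, 292.6, 223.6]
scene plate 0.67 [207.1, 241.3, 240.0, 280.0]
scene riser 0.61 [230.2, 218.0, 294.4, 246.9]
scene stand 0.85 [255.0, 187.8, 289.2, 208.2]
side [[365.95688988   0.         257.49907895]
 [  0.         365.95688988 192.0625913 ]
 [  0.           0.           1.        ]] -0.087257941216248 [[-0.99819272  0.01755396 -0.05747314  0.62600182]
 [ 0.0588711   0.47761356 -0.87659539  0.72186439]
 [ 0.01206223 -0.87839464 -0.47778379  0.54442423]
 [ 0.          0.          0.          1.        ]]
side plate 0.98 [285.2, 210.9, 355.7, 239.1]
side plate 0.93 [300.0, 265.4, 347.9, 318.6]
side plate 0.34 [262.4, 195.2, 299.6, 225.6]
side riser 0.61 [279.0, 224.3, 348.7, 257.0]
side stand 0.83 [265.6, 194.9, 297.5, 225.3]
side channel 0.57 [242.9, 164.3, 303.9, 189.5]
```

View pics/scene0.png

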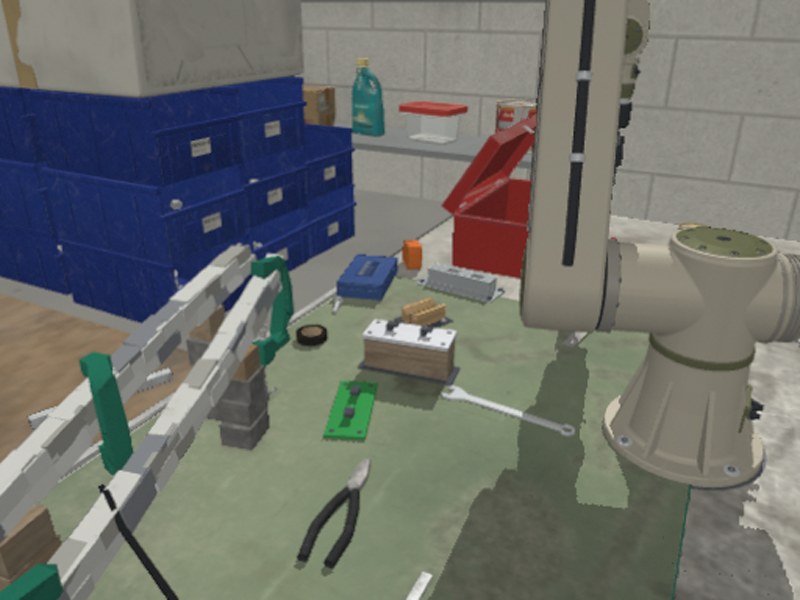

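View pics/side0.png

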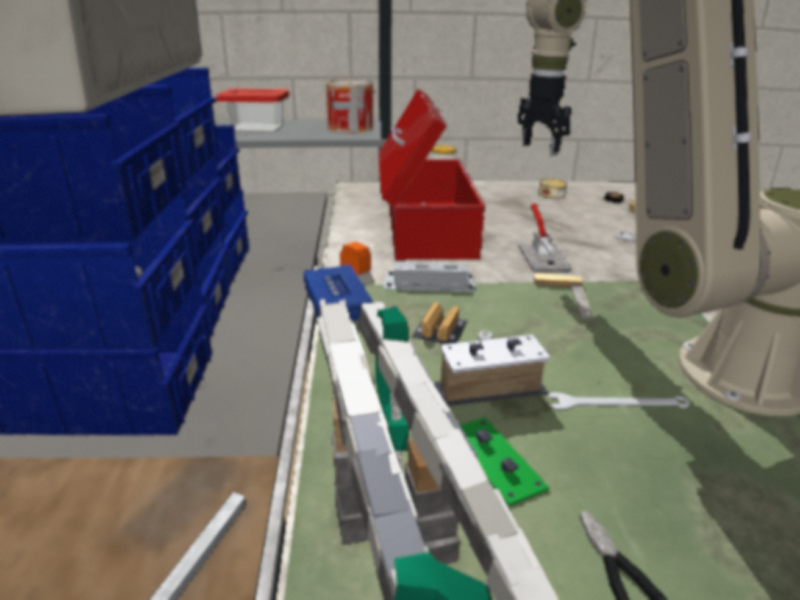

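The candidates that could be taken for the plate are the aluminium plate on the wooden block, at about (262,214) in the 512-px scene image, and a green look-alike lying on the bench at about (224,260). The description fits the one on the block. Next I take rough positions.

```bash
cat > h.py <<'E'
import numpy as np, cv2
from scipy.spatial.transform import Rotation as R
from workcell import env, read_camera, job, cut_out
def q2R(q): return R.from_quat([q[1],q[2],q[3],q[0]]).as_matrix()
def cam(n):
    s=env.get_state(); c=read_camera(n)
    if n=="wrist":
        T=np.eye(4);T[:3,:3]=q2R(s["orientation"]);T[:3,3]=s["tcp_pos"]
        c["extrinsics"]=T@c["hand_eye"]
    return c
def ray(c,uv):
    K=c["intrinsics"];k1=c["k1"]
    uv=np.atleast_2d(uv).astype(float)
    p=cv2.undistortPoints(uv[:,None],K,np.array([k1,0,0,0.]))[:,0]
    E=c["extrinsics"]
    return E[:3,3],(E[:3,:3]@np.c_[p,np.ones(len(p))].T).T
def onz(c,uv,z):
    o,d=ray(c,uv); t=(z-o[2])/d[:,2]; return o+d*t[:,None]
def proj(c,P):
    E=np.linalg.inv(c["extrinsics"]);P=np.atleast_2d(P).astype(float)
    return cv2.projectPoints(P,cv2.Rodrigues(E[:3,:3])[0],E[:3,3],c["intrinsics"],np.array([c["k1"],0,0,0.]))[0][:,0]
E
python3 - <<'E'
from h import *
z={"plate":.07,"riser":.035,"stand":.02,"channel":.025,"steel_nut":.006,"hex_bolt":.008,"tape_roll":.01,"tape_measure":.03}
for n in ["scene","side"]:
    c=cam(n)
    for t in z:
        for r in cut_out(t,n):
            v,u=np.nonzero(r["region"]); print(n,t,r["confidence"],[u.mean().round(),v.mean().round()],onz(c,[u.mean(),v.mean()],z[t])[0].round(3))
E
```

```text
scene plate 0.74 [np.float64(262.0), np.float64(215.0)] [0.438 0.02  0.07 ]
scene plate 0.73 [np.float64(224.0), np.float64(263.0)] [0.409 0.257 0.07 ]
scene riser 0.68 [np.float64(262.0), np.float64(231.0)] [0.424 0.043 0.035]
scene riser 0.17 [np.float64(262.0), np.float64(214.0)] [ 0.466 -0.041  0.035]
scene stand 0.92 [np.float64(271.0), np.float64(201.0)] [ 0.495 -0.156  0.02 ]
scene channel 0.97 [np.float64(295.0), np.float64(181.0)] [ 0.484 -0.331  0.025]
scene channel 0.6 [np.float64(262.0), np.float64(214.0)] [ 0.476 -0.058  0.025]
scene tape_roll 0.51 [np.float64(199.0), np.float64(214.0)] [0.653 0.003 0.01 ]
scene tape_measure 0.54 [np.float64(263.0), np.float64(163.0)] [ 0.651 -0.418  0.03 ]
side plate 0.89 [np.float64(316.0), np.float64(225.0)] [0.442 0.019 0.07 ]
side plate 0.75 [np.float64(322.0), np.float64(296.0)] [0.476 0.247 0.07 ]
side riser 0.83 [np.float64(313.0), np.float64(245.0)] [0.452 0.048 0.035]
side stand 0.55 [np.float64(282.0), np.float64(208.0)] [ 0.501 -0.143  0.02 ]
side stand 0.32 [np.float64(275.0), np.float64(178.0)] [ 0.5   -0.335  0.02 ]
side channel 0.85 [np.float64(276.0), np.float64(178.0)] [ 0.5   -0.326  0.025]
side hex_bolt 0.5 [np.float64(282.0), np.float64(209.0)] [ 0.498 -0.161  0.008]
side tape_measure 0.65 [np.float64(228.0), np.float64(165.0)] [ 0.652 -0.418  0.03 ]
```

>>> servo_tool:
  deltas:
    - {"dx":28,"dy":40,"dz":12,"rz":-0.064}
    - {"dx":28,"dy":40,"dz":12,"rz":-0.064}
    - {"dx":28,"dy":40,"dz":12,"rz":-0.064}
    - {"dx":28,"dy":40,"dz":12,"rz":-0.064}
    - {"dx":28,"dy":40,"dz":12,"rz":-0.064}
    - {"dx":28,"dy":40,"dz":12,"rz":-0.064}
    - {"dx":28,"dy":40,"dz":12,"rz":-0.064}
    - {"dx":0}

```text
invalid input at $.deltas[0]: expected keys dx, dy, dz, rx, ry, rz, fingers
```

Run:
```python
from h import *
import pickle
env_s=env.get_state(); print(env_s["tcp_pos"],env_s["orientation"],env_s["clock"])
c=cam("wrist"); print(c["hand_eye"].round(3),c["intrinsics"][0],c["k1"])
pickle.dump(c,open("w1.pkl","wb"))
cv2.imwrite("pics/w1.png",cv2.resize(c["img"][:,:,::-1],(800,600),interpolation=cv2.INTER_CUBIC))
for t in ["plate","riser","stand","channel","steel_nut","hex_bolt","tape_roll"]:
    for r in cut_out(t,"wrist"): print(t,r["confidence"],r["extent"])
```

```text
[ 0.24739988 -0.51909447  0.3039017 ] [2.56262268e-05 9.75374268e-01 2.20556199e-01 1.15861130e-05] 1.4
[[ 0.001 -0.958 -0.288  0.074]
 [ 1.     0.     0.001 -0.   ]
 [-0.001 -0.288  0.958 -0.07 ]
 [ 0.     0.     0.     1.   ]] [280.17168926   0.         251.48226454] -0.04249877855916169
```

View pics/w1.png

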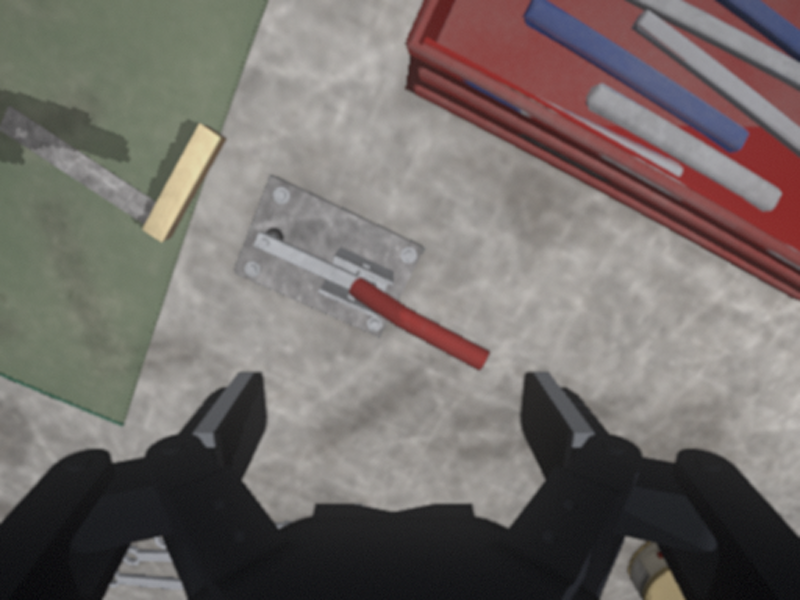

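The rows need every key. This third picture (w1) was taken before any move and shows only a clamp and the red toolbox. Image up is tool +x.

>>> servo_tool:
  deltas:
    - {"dx":25,"dy":40,"dz":12,"rx":0,"ry":0,"rz":-0.064,"fingers":-1}
    - {"dx":25,"dy":40,"dz":12,"rx":0,"ry":0,"rz":-0.064,"fingers":-1}
    - {"dx":25,"dy":40,"dz":12,"rx":0,"ry":0,"rz":-0.064,"fingers":-1}
    - {"dx":25,"dy":40,"dz":12,"rx":0,"ry":0,"rz":-0.064,"fingers":-1}
    - {"dx":25,"dy":40,"dz":12,"rx":0,"ry":0,"rz":-0.064,"fingers":-1}
    - {"dx":25,"dy":40,"dz":12,"rx":0,"ry":0,"rz":-0.064,"fingers":-1}
    - {"dx":25,"dy":40,"dz":12,"rx":0,"ry":0,"rz":-0.064,"fingers":-1}
    - {"dx":0,"dy":0,"dz":0,"rx":0,"ry":0,"rz":0,"fingers":-1}

```text
clock: 2.6
tcp_pos: [0.4248, -0.235, 0.39]
orientation: [0.0, 1.0, 0.002, 0.002]
wrist_force: [-0.2, -0.2, 0.4]
finger_gap: 0.0854
```

Run:
```python
from h import *
import pickle
env_s=env.get_state(); print(env_s["tcp_pos"],env_s["orientation"],env_s["clock"])
c=cam("wrist")
pickle.dump(c,open("w1.pkl","wb"))
cv2.imwrite("pics/w2.png",cv2.resize(c["img"][:,:,::-1],(800,600),interpolation=cv2.INTER_CUBIC))
for t in ["plate","riser","stand","channel","steel_nut","hex_bolt","tape_roll"]:
    for r in cut_out(t,"wrist"): print(t,r["confidence"],r["extent"])
```

```text
[ 0.42476199 -0.2349628   0.39002315] [4.33190950e-04 9.99997261e-01 1.52228759e-03 1.72407786e-03] 2.6
plate 0.97 [0.8, 96.9, 47.4, 156.2]
plate 0.76 [32.4, 94.3, 112.2, 202.1]
riser 0.82 [79.4, 87.3, 128.9, 189.4]
stand 0.58 [171.7, 70.7, 243.4, 135.9]
stand 0.42 [300.6, 39.6, 367.7, 166.7]
channel 0.9 [296.9, 40.8, 367.5, 166.4]
channel 0.41 [79.2, 87.3, 127.5, 191.7]
channel 0.24 [171.4, 69.7, 242.9, 136.6]
steel_nut 0.71 [176.2, 150.0, 192.6, 161.0]
hex_bolt 0.41 [36.9, 93.1, 113.3, 203.3]
tape_roll 0.94 [67.1, 0.0, 110.6, 15.5]
```

View pics/w2.png

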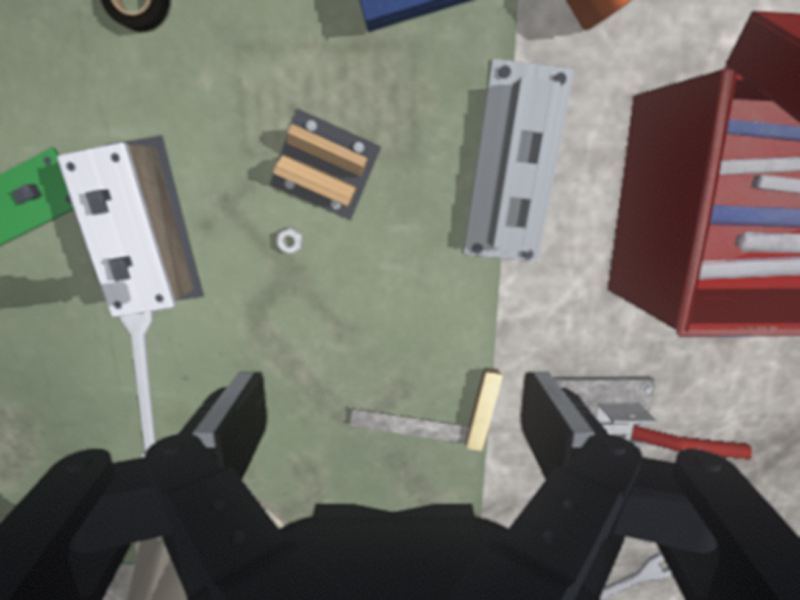

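w2 (800-px image) shows:
- The plate on its block, corners (58,155), (125,142), (173,303), (112,315), hooks at (97,202) and (120,267).
- The green look-alike at its left, and the nut at (289,240).
- The stand around (327,165).
- The channel slots at (529,146) and (518,212).

Next a close crop to confirm the choice and read corners, plus triangulation of the truss.

Run:
```python
from h import *
import pickle
c=pickle.load(open("w1.pkl","rb")); im=c["img"][:,:,::-1]
a=im[85:205,30:130]; b=im[35:170,290:375]
f=lambda x:cv2.resize(x,None,fx=4.2,fy=4.2,interpolation=cv2.INTER_CUBIC)
A,B=f(a),f(b); o=np.zeros((max(A.shape[0],B.shape[0]),A.shape[1]+B.shape[1],3),np.uint8)
o[:A.shape[0],:A.shape[1]]=A;o[:B.shape[0],A.shape[1]:]=B;print(o.shape)
cv2.imwrite("pics/crop1.png",o)
D=pickle.load(open("d0.pkl","rb"));s,d=D["scene"],D["side"]
s_=1.5625
for p,q in [((240,250),(338,305)),((275,258),(392,312)),((240,440),(360,540)),((97,357),(0,0))]:
    p=np.array(p)/s_;q=np.array(q)/s_
    o1,d1=ray(s,p);o2,d2=ray(d,q);d1=d1[0];d2=d2[0]
    t=np.linalg.lstsq(np.c_[d1,-d2],o2-o1,rcond=None)[0]
    print((o1+d1*t[0]).round(3),(o2+d2*t[1]).round(3),onz(s,p,0).round(3))
```

```text
(567, 777, 3)
[0.661 0.164 0.232] [0.661 0.162 0.235] [[ 1.095 -0.315  0.   ]]
[0.6   0.156 0.227] [0.601 0.159 0.222] [[ 0.979 -0.311  0.   ]]
[ 0.645  0.23  -0.08 ] [ 0.644  0.228 -0.078] [[0.568 0.309 0.   ]]
[0.404 0.615 0.338] [0.615 0.74  0.544] [[0.956 0.241 0.   ]]
```

View pics/crop1.png

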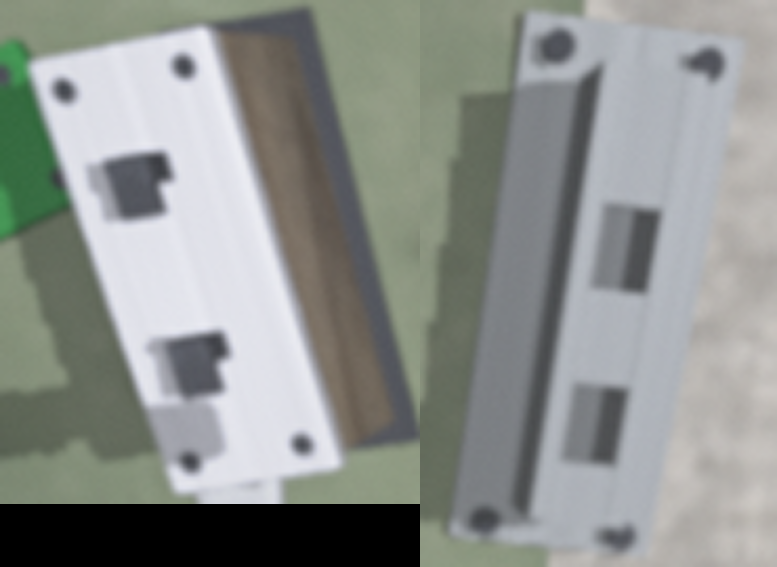

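The crop confirms the aluminium-white plate with two dark hooks up, toes at its right-hand edges, lying on the wooden block. The green one lies on the bench to the left. Now I fit the poses.

```bash
cat > fit.py <<'E'
from h import *
from scipy.optimize import least_squares
def fit(c,uv,M,z0,x0):
    M=np.array(M,float);uv=np.array(uv,float)
    def f(p):
        Rz=R.from_euler("z",p[2]).as_matrix()
        return (proj(c,M@Rz.T+[p[0],p[1],z0])-uv).ravel()
    r=least_squares(f,x0); return r.x,np.sqrt((r.fun**2).mean())
E
python3 - <<'E'
from fit import *
import pickle
c=pickle.load(open("w1.pkl","rb"))
k=np.array
pu=k([(30,65),(210,25),(343,467),(175,493)])/4.2+[30,85]
# +x to robot: far end=-x; left in image(world +y) = plate -y
pm=k([(-75,-31,8),(-75,31,8),(75,31,8),(75,-31,8)])/1000
print("plate",fit(c,pu,pm,.065,[.44,.02,3.4]))
cu=(k([(606,204),(660,210),(646,293),(592,287),(574,383),(627,388),(615,465),(562,460)])-[420,0])/4.2+[290,35]
cm=k([(30.5,10,38),(30.5,-10,38),(2.5,-10,38),(2.5,10,38),(-29.5,10,38),(-29.5,-10,38),(-57.5,-10,38),(-57.5,10,38)])/1000
print("chan",fit(c,cu,cm,0,[.49,-.33,-.14]))
su=k([(298,108),(380,148),(352,219),(271,182)])/1.5625
sm=k([(40,45,5),(40,-45,5),(-40,-45,5),(-40,45,5)])/1000
print("stand",fit(c,su,sm,0,[.5,-.15,-.44]))
print("nut",onz(c,[289/1.5625,240/1.5625],.007))
E
```

```text
plate (array([0.4410422 , 0.01305599, 3.30125122]), np.float64(0.570017144756422))
chan (array([ 0.50066255, -0.35909919, -0.09937503]), np.float64(0.3107955953621158))
stand (array([ 0.50016764, -0.16697361, -0.42245869]), np.float64(0.9976186700602774))
nut [[ 0.42508199 -0.12653861  0.007     ]]
```

```bash
cat > plan.py <<'E'
from h import *
def rot(az,p,sgn=-1):
    u=np.array([np.cos(az),np.sin(az),0]);v=np.array([-np.sin(az),np.cos(az),0])
    z=np.cos(p)*u-np.sin(p)*np.array([0,0,1]); y=sgn*v
    return np.c_[np.cross(y,z),y,z],u,v
def plan(P,az,pdeg,back,n,sgn=-1,g=.05,cur=None):
    """P grasp point; back = extra retreat along -toolz; returns row"""
    Rt,u,v=rot(az,np.radians(pdeg),sgn)
    t=np.array(P)-(g+back)*Rt[:,2]
    if cur is None:
        s=env.get_state(); cur=(s["tcp_pos"],q2R(s["orientation"]))
    rv=R.from_matrix(Rt@cur[1].T).as_rotvec()
    print("mm/row",((t-cur[0])*1000/n).round(1),"rad/row",(rv/n).round(4),"tgt",t.round(4))
    return t,Rt
E
python3 - <<'E'
from plan import *
P=[.4706,.0178,.069]
c=plan(P,.16,120,.08,8)
plan(P,.16,120,0,4,cur=c)
print(env.get_state()["joint_pos"].round(3))
E
```

```text
mm/row [ 14.1  33.5 -25.7] rad/row [-0.0051  0.0652  0.0202] tgt [0.5348 0.0282 0.1816]
mm/row [ -9.9  -1.6 -17.3] rad/row [0. 0. 0.] tgt [0.4953 0.0218 0.1123]
[-0.683  0.127  0.012  1.456 -0.     2.464]
```

The last joint would come near its limit with this jaw orientation, so I flip the tool half a turn (positive rz) on the way.

>>> servo_tool:
  deltas:
    - {"dx":14,"dy":33,"dz":-5,"rx":0,"ry":0,"rz":0.149,"fingers":-1}
    - {"dx":14,"dy":33,"dz":-5,"rx":0,"ry":0,"rz":0.149,"fingers":-1}
    - {"dx":14,"dy":33,"dz":-5,"rx":0,"ry":0,"rz":0.149,"fingers":-1}
    - {"dx":14,"dy":33,"dz":-5,"rx":0,"ry":0,"rz":0.149,"fingers":-1}
    - {"dx":14,"dy":33,"dz":-5,"rx":0,"ry":0,"rz":0.149,"fingers":-1}
    - {"dx":14,"dy":33,"dz":-5,"rx":0,"ry":0,"rz":0.149,"fingers":-1}
    - {"dx":14,"dy":33,"dz":-5,"rx":0,"ry":0,"rz":0.149,"fingers":-1}
    - {"dx":14,"dy":33,"dz":-5,"rx":0,"ry":0,"rz":0.149,"fingers":-1}

```text
clock: 3.8
tcp_pos: [0.5348, 0.0252, 0.3474]
orientation: [-0.0, 0.827, 0.562, -0.0]
wrist_force: [0.1, -0.8, 0.5]
finger_gap: 0.0857
```

>>> servo_tool:
  deltas:
    - {"dx":0,"dy":0,"dz":0,"rx":0,"ry":0,"rz":0.149,"fingers":-1}
    - {"dx":0,"dy":0,"dz":0,"rx":0,"ry":0,"rz":0.149,"fingers":-1}
    - {"dx":0,"dy":0,"dz":0,"rx":0,"ry":0,"rz":0.149,"fingers":-1}
    - {"dx":0,"dy":0,"dz":0,"rx":0,"ry":0,"rz":0.149,"fingers":-1}
    - {"dx":0,"dy":0,"dz":0,"rx":0,"ry":0,"rz":0.149,"fingers":-1}
    - {"dx":0,"dy":0,"dz":0,"rx":0,"ry":0,"rz":0.149,"fingers":-1}
    - {"dx":0,"dy":0,"dz":0,"rx":0,"ry":0,"rz":0.149,"fingers":-1}
    - {"dx":0,"dy":0,"dz":0,"rx":0,"ry":0,"rz":0.149,"fingers":-1}

```text
clock: 4.6
tcp_pos: [0.5344, 0.0237, 0.3475]
orientation: [-0.0, 0.369, 0.929, -0.0]
wrist_force: [0.5, 0.8, 0.2]
finger_gap: 0.0853
```

Run:
```python
from plan import *
s=env.get_state();print(s["tcp_pos"].round(4),s["orientation"].round(3),s["joint_pos"].round(3),s["clock"])
P=[.4706,.0178,.069]
c=plan(P,.16,120,.08,8,sgn=1)
plan(P,.16,120,0,4,cur=c)
```

```text
[0.5344 0.0237 0.3475] [-0.     0.369  0.929 -0.   ] [-0.106  0.227  0.037  1.381  0.     0.651] 4.6
mm/row [  0.    0.6 -20.7] rad/row [0.0199 0.0647 0.1119] tgt [0.5348 0.0282 0.1816]
mm/row [ -9.9  -1.6 -17.3] rad/row [0.3877 0.0626 0.6802] tgt [0.4953 0.0218 0.1123]
```

>>> servo_tool:
  deltas:
    - {"dx":0,"dy":0.5,"dz":-20.7,"rx":0.0199,"ry":0.0647,"rz":0.1119,"fingers":-1}
    - {"dx":0,"dy":0.5,"dz":-20.7,"rx":0.0199,"ry":0.0647,"rz":0.1119,"fingers":-1}
    - {"dx":0,"dy":0.5,"dz":-20.7,"rx":0.0199,"ry":0.0647,"rz":0.1119,"fingers":-1}
    - {"dx":0,"dy":0.5,"dz":-20.7,"rx":0.0199,"ry":0.0647,"rz":0.1119,"fingers":-1}
    - {"dx":0,"dy":0.5,"dz":-20.7,"rx":0.0199,"ry":0.0647,"rz":0.1119,"fingers":-1}
    - {"dx":0,"dy":0.5,"dz":-20.7,"rx":0.0199,"ry":0.0647,"rz":0.1119,"fingers":-1}
    - {"dx":0,"dy":0.5,"dz":-20.7,"rx":0.0199,"ry":0.0647,"rz":0.1119,"fingers":-1}
    - {"dx":0,"dy":0.5,"dz":-20.7,"rx":0.0199,"ry":0.0647,"rz":0.1119,"fingers":-1}

```text
clock: 5.4
tcp_pos: [0.5347, 0.0275, 0.181]
orientation: [-0.259, -0.076, 0.963, -0.021]
wrist_force: [0.2, 0.4, -0.9]
finger_gap: 0.0854
```

Run:
```python
from plan import *
import pickle
c=cam("wrist");pickle.dump(c,open("w3.pkl","wb"))
cv2.imwrite("pics/w3.png",cv2.resize(c["img"][:,:,::-1],(800,600),interpolation=cv2.INTER_CUBIC))
s=env.get_state();print(s["tcp_pos"].round(4),s["joint_pos"].round(3),s["clock"],s["wrist_force"].round(1))
P=[.4706,.0178,.069]
plan(P,.16,120,0,4,sgn=1)
```

```text
[0.5336 0.0282 0.1761] [-0.052  0.683  0.197  1.61  -0.107 -0.187] 5.45 [ 1.4  1.1 -4.6]
mm/row [ -9.6  -1.6 -16. ] rad/row [-0.0002 -0.0028 -0.0008] tgt [0.4953 0.0218 0.1123]
```

View pics/w3.png

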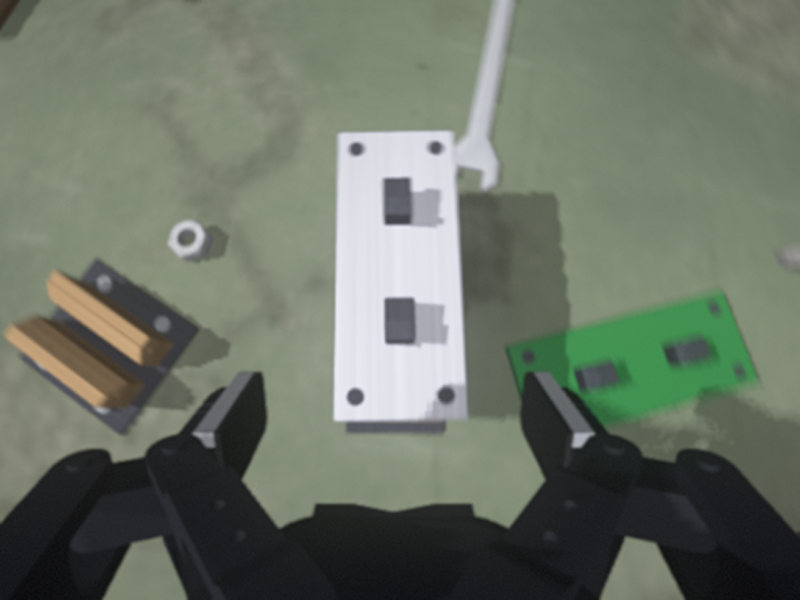

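w3 shows the plate between the open fingers, top corners (338,133), (454,131), (467,418) and (334,420), slightly right of centre. I refit from these.

Run:
```python
from fit import *
from plan import *
import pickle
c=pickle.load(open("w3.pkl","rb"));k=np.array
pm=k([(75,31,8),(75,-31,8),(-75,-31,8),(-75,31,8)])/1000
r,e=fit(c,k([(338,133),(454,131),(467,418),(334,420)])/1.5625,pm,.065,[.44,.01,3.3]);print(r,e)
az=r[2]-np.pi
P=[r[0]+.03*np.cos(az),r[1]+.03*np.sin(az),.069]
s=env.get_state();print(s["tcp_pos"].round(4),s["clock"])
plan(P,az,120,0,5,sgn=1)
```

```text
[0.44160809 0.01557213 3.31359391] 1.1437565065748976
[0.5336 0.0282 0.1761] 5.45
mm/row [ -7.6  -0.7 -12.8] rad/row [-0.0002 -0.0022  0.0017] tgt [0.4958 0.025  0.1123]
```

>>> servo_tool:
  deltas:
    - {"dx":-7.6,"dy":-0.8,"dz":-12.8,"rx":0,"ry":-0.002,"rz":0.001,"fingers":-1}
    - {"dx":-7.6,"dy":-0.8,"dz":-12.8,"rx":0,"ry":-0.002,"rz":0.001,"fingers":-1}
    - {"dx":-7.6,"dy":-0.8,"dz":-12.8,"rx":0,"ry":-0.002,"rz":0.001,"fingers":-1}
    - {"dx":-7.6,"dy":-0.8,"dz":-12.8,"rx":0,"ry":-0.002,"rz":0.001,"fingers":-1}
    - {"dx":-7.6,"dy":-0.8,"dz":-12.8,"rx":0,"ry":-0.002,"rz":0.001,"fingers":-1}
    - {"dx":0,"dy":0,"dz":0,"rx":0,"ry":0,"rz":0,"fingers":-1}

```text
clock: 6.05
tcp_pos: [0.495, 0.0242, 0.1175]
orientation: [-0.254, -0.076, 0.964, -0.022]
wrist_force: [-0.6, -0.1, 0.1]
finger_gap: 0.0852
```

>>> servo_tool:
  deltas:
    - {"dx":0,"dy":0,"dz":0,"rx":0,"ry":0,"rz":0,"fingers":-0.4}
    - {"dx":0,"dy":0,"dz":0,"rx":0,"ry":0,"rz":0,"fingers":-0.2}
    - {"dx":0,"dy":0,"dz":0,"rx":0,"ry":0,"rz":0,"fingers":1}
    - {"dx":0,"dy":0,"dz":0,"rx":0,"ry":0,"rz":0,"fingers":1}
    - {"dx":0,"dy":0,"dz":0,"rx":0,"ry":0,"rz":0,"fingers":1}
    - {"dx":0,"dy":0,"dz":0,"rx":0,"ry":0,"rz":0,"fingers":1}
  newtons: 60

```text
clock: 6.65
tcp_pos: [0.4976, 0.0247, 0.1196]
orientation: [-0.252, -0.077, 0.965, -0.023]
wrist_force: [1.4, -0.4, 6.1]
finger_gap: 0.0604
```

Commanded poses lag the readings, so the grasp ended about 6 mm shallow. I regrip deeper.

>>> servo_tool:
  deltas:
    - {"dx":0,"dy":0,"dz":0,"rx":0,"ry":0,"rz":0,"fingers":-0.7}
    - {"dx":0,"dy":0,"dz":0,"rx":0,"ry":0,"rz":0,"fingers":-0.7}
    - {"dx":-2,"dy":-0.3,"dz":-3,"rx":0,"ry":0,"rz":0,"fingers":-0.7}
    - {"dx":-2,"dy":-0.3,"dz":-4,"rx":0,"ry":0,"rz":0,"fingers":-0.7}
    - {"dx":0,"dy":0,"dz":0,"rx":0,"ry":0,"rz":0,"fingers":-0.7}

```text
clock: 7.15
tcp_pos: [0.4916, 0.0244, 0.1105]
orientation: [-0.254, -0.078, 0.964, -0.022]
wrist_force: [0.2, -0.0, 0.9]
finger_gap: 0.0724
```

>>> servo_tool:
  deltas:
    - {"dx":0,"dy":0,"dz":0,"rx":0,"ry":0,"rz":0,"fingers":-0.3}
    - {"dx":0,"dy":0,"dz":0,"rx":0,"ry":0,"rz":0,"fingers":1}
    - {"dx":0,"dy":0,"dz":0,"rx":0,"ry":0,"rz":0,"fingers":1}
    - {"dx":0,"dy":0,"dz":0,"rx":0,"ry":0,"rz":0,"fingers":1}
    - {"dx":0,"dy":0,"dz":0,"rx":0,"ry":0,"rz":0,"fingers":1}

```text
clock: 7.65
tcp_pos: [0.4925, 0.0243, 0.1114]
orientation: [-0.253, -0.078, 0.964, -0.022]
wrist_force: [1.2, 0.7, 1.7]
finger_gap: 0.0613
```

Run:
```python
from plan import *
s=env.get_state();print(s["tcp_pos"].round(4),s["joint_pos"].round(3),s["clock"],s["wrist_force"].round(1),s["finger_gap"])
print((q2R(s["orientation"])).round(3))
```

```text
[0.4925 0.0243 0.1114] [-0.062  0.647 -0.031  1.394 -0.112 -0.193] 7.65 [1.2 0.7 1.7] 0.061338902337080656
[[-0.86  -0.161 -0.484]
 [-0.138  0.987 -0.082]
 [ 0.491 -0.004 -0.871]]
```

Run:
```python
from fit import *
from plan import *
import pickle
k=np.array
c2=pickle.load(open("w1.pkl","rb"));c3=pickle.load(open("w3.pkl","rb"))
m=k([(40,45,5),(40,-45,5),(-40,-45,5),(-40,45,5)])/1000
u2=k([(298,108),(380,148),(352,219),(271,182)])/1.5625
u3=k([(97,258),(199,326),(125,434)])/1.5625
m3=m[[2,3,0]]
print("w3 only",fit(c3,u3,m3,0,[.5,-.167,-.42]))
s=env.get_state();Rc=q2R(s["orientation"]);t=s["tcp_pos"]
lift=(t+[0,0,.06],Rc)
Rt=plan([.5,-.167,.198],-.42,29.4,0,12,sgn=1,g=.0487,cur=lift)
```

```text
w3 only (array([ 0.50108793, -0.16168674, -0.3836956 ]), np.float64(0.904694761745237))
mm/row [ -2.6 -14.5   4.2] rad/row [-0.0168 -0.1313 -0.0377] tgt [ 0.4613 -0.1497  0.2219]
```

>>> servo_tool:
  deltas:
    - {"dx":0,"dy":0,"dz":15,"rx":0,"ry":0,"rz":0,"fingers":1}
    - {"dx":0,"dy":0,"dz":15,"rx":0,"ry":0,"rz":0,"fingers":1}
    - {"dx":0,"dy":0,"dz":15,"rx":0,"ry":0,"rz":0,"fingers":1}
    - {"dx":0,"dy":0,"dz":15,"rx":0,"ry":0,"rz":0,"fingers":1}
    - {"dx":-2.6,"dy":-14.5,"dz":4.2,"rx":-0.0168,"ry":-0.1313,"rz":-0.0377,"fingers":1}
    - {"dx":-2.6,"dy":-14.5,"dz":4.2,"rx":-0.0168,"ry":-0.1313,"rz":-0.0377,"fingers":1}
    - {"dx":-2.6,"dy":-14.5,"dz":4.2,"rx":-0.0168,"ry":-0.1313,"rz":-0.0377,"fingers":1}
    - {"dx":-2.6,"dy":-14.5,"dz":4.2,"rx":-0.0168,"ry":-0.1313,"rz":-0.0377,"fingers":1}

```text
clock: 8.45
tcp_pos: [0.4822, -0.0343, 0.19]
orientation: [0.006, 0.012, 0.998, -0.055]
wrist_force: [0.8, 0.6, -2.5]
finger_gap: 0.0611
```

>>> servo_tool:
  deltas:
    - {"dx":-2.6,"dy":-14.5,"dz":4.2,"rx":-0.0168,"ry":-0.1313,"rz":-0.0377,"fingers":1}
    - {"dx":-2.6,"dy":-14.5,"dz":4.2,"rx":-0.0168,"ry":-0.1313,"rz":-0.0377,"fingers":1}
    - {"dx":-2.6,"dy":-14.5,"dz":4.2,"rx":-0.0168,"ry":-0.1313,"rz":-0.0377,"fingers":1}
    - {"dx":-2.6,"dy":-14.5,"dz":4.2,"rx":-0.0168,"ry":-0.1313,"rz":-0.0377,"fingers":1}
    - {"dx":-2.6,"dy":-14.5,"dz":4.2,"rx":-0.0168,"ry":-0.1313,"rz":-0.0377,"fingers":1}
    - {"dx":-2.6,"dy":-14.5,"dz":4.2,"rx":-0.0168,"ry":-0.1313,"rz":-0.0377,"fingers":1}
    - {"dx":-2.6,"dy":-14.5,"dz":4.2,"rx":-0.0168,"ry":-0.1313,"rz":-0.0377,"fingers":1}
    - {"dx":-2.6,"dy":-14.5,"dz":4.2,"rx":-0.0168,"ry":-0.1313,"rz":-0.0377,"fingers":1}

```text
clock: 9.25
tcp_pos: [0.5055, -0.1613, 0.2751]
orientation: [0.463, 0.185, 0.861, -0.1]
wrist_force: [0.4, 1.1, -3.2]
finger_gap: 0.0608
```

Run:
```python
from plan import *
import pickle
s=env.get_state();print(s["tcp_pos"].round(4),s["joint_pos"].round(3),s["clock"],s["wrist_force"].round(1),s["finger_gap"])
z=q2R(s["orientation"])[:,2];print("pitch",np.degrees(np.arctan2(-z[2],np.hypot(*z[:2]))),"az",np.arctan2(z[1],z[0]))
o=[]
for n in ["side","wrist"]:
    c=cam(n);pickle.dump(c,open(f"{n}4.pkl","wb")); im=c["img"][:,:,::-1]
    if n=="side": im=im[100:250,180:380]; im=cv2.resize(im,(400,300),interpolation=cv2.INTER_CUBIC)
    else: im=cv2.resize(im,(400,300),interpolation=cv2.INTER_AREA)
    o.append(im)
cv2.imwrite("pics/p4.png",np.hstack(o))
s=env.get_state();print(s["tcp_pos"].round(4))
plan([.5003,-.1655,.1095],-.415,29.4,0,8,sgn=1,g=.0487)
```

```text
[ 0.5055 -0.1613  0.2751] [-0.481 -0.199 -1.025 -0.243  0.047 -0.032] 9.25 [ 0.4  1.1 -3.2] 0.06077315531367534
pitch 33.40003311729119 az -0.4240389606298427
[ 0.5071 -0.1626  0.2772]
mm/row [ -5.7   1.8 -18. ] rad/row [-0.0031 -0.0076  0.0012] tgt [ 0.4615 -0.1484  0.1334]
```

View pics/p4.png

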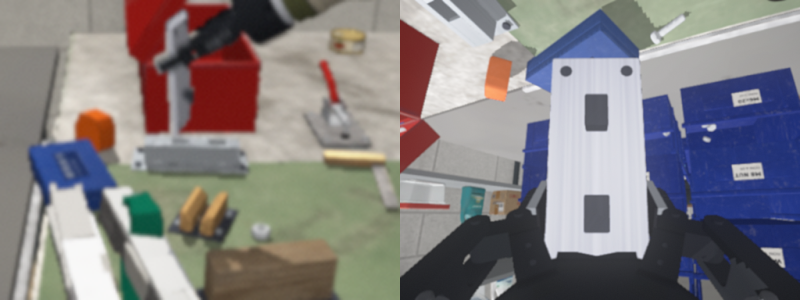

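p4 shows the plate held firmly, hooks towards the robot and hanging vertical, but joint 3 sits at its limit (-1.025), so the tool stopped short of the target. I fit the arm kinematics to see what is reachable.

```bash
cat > kin.py <<'E'
from plan import *
from scipy.optimize import least_squares
Q=np.array([[-1.2656,.314,.045,1.3036,0,1.431],[-.683,.127,.012,1.456,0,2.464],[-.106,.227,.037,1.381,0,.651],[-.062,.647,-.031,1.394,-.112,-.193],[-.052,.683,.197,1.61,-.107,-.187],[-.481,-.199,-1.025,-.243,.047,-.032]])
T=np.array([[.2473,-.5187,.303],[.4248,-.235,.39],[.5344,.0237,.3475],[.4925,.0243,.1114],[.5336,.0282,.1761],[.5055,-.1613,.2751]])
lo=np.array([-2.76,-.86,-1.03,-2.2,-1.47,-3.14]);hi=np.array([2.76,1.69,1.26,2.34,1.5,3.14])
Ry=lambda a:R.from_euler("y",a).as_matrix(); Rz=lambda a:R.from_euler("z",a).as_matrix(); Rx=lambda a:R.from_euler("x",a).as_matrix()
def fk(q,p):
    h,L1,L2,w5,w6,d,s5=p
    # zero: upper arm up, forearm ahead, tool ahead(+x)
    R0=Rz(q[0]);R2=R0@Ry(q[1]);R3=R2@Ry(-q[2]);R4=R3@Ry(q[3])
    R5=R4@Rz(s5*q[4])
    pos=R0@[0,d,h]+R2@[0,0,L1]+R3@[L2,0,0]+R4@[0,0,w5]+R5@[w6,0,0]
    R6=R5@Rx(q[5])@Z
    return pos,R6
Z=np.c_[[0,0,-1.],[0,1,0],[1,0,0]]   # tool axes in zero pose (guess)
def res(p): return np.concatenate([fk(q,p)[0]-t for q,t in zip(Q,T)])
P6=None
best=None
for s5 in (1,-1):
    r=least_squares(lambda x:res(np.r_[x,s5]),[.15,.4,.4,0,.2,.08])
    if best is None or r.cost<best[0]: best=(r.cost,np.r_[r.x,s5],r.fun)
P6=best[1]
def ik(t,az,p,q0=None,sgn=1):
    Rt,_,_=rot(az,np.radians(p),sgn)
    def f(q):
        a,b=fk(q,P6); return np.r_[(a-t)*10,(b[:,2]-Rt[:,2])*2]
    b=None
    for q0 in ([-.4,.3,-.5,.6,0,0],[-.4,.6,.1,1.5,0,0],[-.5,.8,0,1.8,0,0]):
        r=least_squares(f,np.clip(q0,lo+.01,hi-.01),bounds=(lo+.02,hi-.02))
        if b is None or r.cost<b.cost:b=r
    return b.x,np.linalg.norm(fk(b.x,P6)[0]-t)*1000,np.degrees(np.linalg.norm(fk(b.x,P6)[1][:,2]-Rt[:,2]))
if __name__=="__main__":
    print(P6.round(4),np.sqrt(best[0]),(best[2].reshape(-1,3)*1000).round(1))
    G=np.array([.5003,-.1655,.108])
    for p in (30,35,40,45,50,55,60,120,130,140,150):
        Rt,u,_=rot(-.42,np.radians(p)); q,e,a=ik(G-.05*Rt[:,2],-.42,p); print("stand",p,q.round(2),e.round(1),a.round(1))
    C=np.array([.46,-.355,.042])
    for p in (20,30,40,50,60,90,110,130):
        Rt,u,_=rot(-.1,np.radians(p)); q,e,a=ik(C-.05*Rt[:,2],-.1,p); print("chan",p,q.round(2),e.round(1),a.round(1))
    C=np.array([.44,.015,.069])
    for p in (40,50,60,130,140,150):
        Rt,u,_=rot(.16,np.radians(p)); q,e,a=ik(C-.05*Rt[:,2],.16,p); print("pick",p,q.round(2),e.round(1),a.round(1))
E
python3 kin.py
```

```text
[ 0.2573  0.6107  0.4372 -0.0314  0.4237  0.0867  1.    ] 0.024648122431338747 [[  9.   -6.4  -4.7]
 [  2.3  -0.8  -0.8]
 [  7.    5.9  -1.4]
 [-12.3 -14.7   4.8]
 [  1.4 -14.5   2. ]
 [ -2.6  19.1   0.2]]
stand 30 [-0.3   0.07 -1.01 -0.25 -0.19  0.  ] 29.5 18.1
stand 35 [-0.41  0.04 -1.01 -0.21 -0.07  0.  ] 22.7 13.8
stand 40 [-0.48  0.03 -1.01 -0.18  0.    0.  ] 15.6 9.4
stand 45 [-0.53  0.02 -1.01 -0.16  0.06  0.  ] 8.2 5.0
stand 50 [-0.57  0.02 -1.01 -0.14  0.09  0.  ] 0.8 0.5
stand 55 [-0.56  0.02 -0.92  0.02  0.08  0.  ] 0.0 0.0
stand 60 [-0.54  0.04 -0.83  0.18  0.06  0.  ] 0.0 0.0
stand 120 [-0.46  0.72  0.21  1.58 -0.02  0.  ] 0.0 0.0
stand 130 [-0.46  0.86  0.38  1.78 -0.03  0.  ] 0.0 0.0
stand 140 [-0.46  1.    0.53  1.97 -0.03  0.  ] 0.0 0.0
stand 150 [-0.46  1.14  0.69  2.16 -0.03  0.  ] 0.0 0.0
chan 20 [-1.8   0.99 -1.01 -0.1   1.2   0.  ] 0.0 0.0
chan 30 [-1.68  0.74 -1.   -0.15  1.05  0.  ] 0.0 0.0
chan 40 [-1.53  0.52 -0.94 -0.05  0.86  0.  ] 0.0 0.0
chan 50 [-1.36  0.39 -0.83  0.1   0.66  0.  ] 0.0 0.0
chan 60 [-1.19  0.33 -0.7   0.28  0.46  0.  ] 0.0 0.0
chan 90 [-0.81  0.47 -0.25  0.86 -0.    0.  ] 0.0 0.0
chan 110 [-0.66  0.69  0.08  1.26 -0.18  0.  ] 0.0 0.0
chan 130 [-0.57  0.96  0.42  1.68 -0.29  0.  ] 0.0 0.0
pick 40 [-0.74  0.03 -1.01  0.25  0.5   0.  ] 33.0 19.1
pick 50 [-0.6  -0.   -1.01  0.2   0.38  0.  ] 18.2 10.4
pick 60 [-0.51 -0.01 -1.01  0.17  0.3   0.  ] 2.8 1.6
pick 130 [-0.03  0.78  0.08  1.56 -0.12  0.  ] 0.0 0.0
pick 140 [-0.02  0.91  0.21  1.74 -0.14  0.  ] 0.0 0.0
pick 150 [-0.01  1.05  0.34  1.9  -0.14  0.  ] 0.0 0.0
```

Run:
```python
from h import *
import pickle
D=pickle.load(open("d0.pkl","rb"));s,d=D["scene"],D["side"]
for p,q in [((211,222),(152,255)),((278,195),(198,225)),((330,173),(226,195)),((287,253),(208,309)),((333,233),(238,275)),((201,147),(157,173)),((393,275),(335,285)),((411,250),(354,258))]:
    o1,d1=ray(s,np.array(p)/1.5625);o2,d2=ray(d,np.array(q)/1.5625);d1=d1[0];d2=d2[0]
    t=np.linalg.lstsq(np.c_[d1,-d2],o2-o1,rcond=None)[0]
    print((o1+d1*t[0]).round(3),(o2+d2*t[1]).round(3))
```

```text
[ 0.964 -0.09   0.16 ] [ 0.963 -0.101  0.184]
[ 0.943 -0.296  0.171] [ 0.944 -0.291  0.16 ]
[ 0.934 -0.506  0.18 ] [ 0.936 -0.496  0.15 ]
[ 0.944 -0.315  0.018] [ 0.951 -0.291 -0.02 ]
[ 0.912 -0.477  0.027] [ 0.922 -0.451 -0.023]
[ 0.904 -0.027  0.335] [ 0.904 -0.026  0.334]
[ 0.702 -0.421 -0.032] [ 0.702 -0.419 -0.036]
[ 0.657 -0.43   0.039] [ 0.658 -0.424  0.027]
```

```bash
python3 - <<'E'
import re
s=open("kin.py").read()
s=s.replace("h,L1,L2,w5,w6,d,s5=p","h,L1,L2,w5,al,be,s5=p;w6=.226;d=.08")
s=s.replace("R2@[0,0,L1]+R3@[L2,0,0]","R2@[L1*np.sin(al),0,L1*np.cos(al)]+R3@[L2*np.cos(be),0,-L2*np.sin(be)]")
s=s.replace("for s5 in (1,-1):","for s5 in (1,):").replace("[.15,.4,.4,0,.2,.08]","[.2,.45,.45,0.1,.0,.0]")
open("kin.py","w").write(s)
E
python3 kin.py
```

```text
[ 0.2414  0.3578  0.357  -0.0097  0.3009 -0.2601  1.    ] 0.018681492574796038 [[ -4.7  14.9   1.5]
 [  7.4 -13.5   2.6]
 [ -2.2   0.1   2. ]
 [ 10.5  -0.7   1.5]
 [ -6.5   0.3  -6.1]
 [ -1.8   0.6  -1.5]]
stand 30 [-0.42  0.1  -1.01 -0.34 -0.08  0.  ] 51.9 14.3
stand 35 [-0.44  0.07 -1.01 -0.27 -0.04  0.  ] 41.3 11.8
stand 40 [-0.46  0.05 -1.01 -0.2  -0.01  0.  ] 30.8 9.0
stand 45 [-0.47  0.03 -1.01 -0.15  0.01  0.  ] 20.3 6.1
stand 50 [-0.49  0.01 -1.01 -0.1   0.03  0.  ] 9.8 3.0
stand 55 [-0.49  0.   -1.   -0.05  0.04  0.  ] 0.0 0.0
stand 60 [-0.49  0.03 -0.93  0.09  0.04  0.  ] 0.0 0.0
stand 120 [-0.46  0.79  0.34  1.65 -0.02  0.  ] 0.0 0.0
stand 130 [-0.46  1.05  0.78  2.   -0.02  0.  ] 0.0 0.0
stand 140 [-0.46  1.21  1.01  2.19 -0.02  0.  ] 17.4 3.4
stand 150 [-0.47  1.25  1.01  2.27 -0.02  0.  ] 37.4 6.6
chan 20 [-1.23  0.54 -0.96 -0.79  1.02  0.  ] 0.0 0.0
chan 30 [-1.18  0.44 -0.94 -0.49  0.87  0.  ] 0.0 0.0
chan 40 [-1.12  0.37 -0.88 -0.23  0.71  0.  ] 0.0 0.0
chan 50 [-1.05  0.33 -0.8  -0.01  0.55  0.  ] 0.0 0.0
chan 60 [-0.98  0.33 -0.68  0.2   0.4   0.  ] 0.0 0.0
chan 90 [-0.8   0.54 -0.19  0.84  0.    0.  ] 0.0 0.0
chan 110 [-0.7   0.83  0.3   1.33 -0.2   0.  ] 0.0 0.0
chan 130 [-0.64  1.25  1.01  1.89 -0.34  0.  ] 14.3 3.8
pick 40 [-0.34  0.07 -1.01  0.11  0.35  0.  ] 70.1 22.6
pick 50 [-0.28  0.03 -1.01  0.17  0.24  0.  ] 50.5 16.4
pick 60 [-0.24  0.01 -1.01  0.23  0.17  0.  ] 30.2 9.8
pick 130 [-0.06  0.7  -0.03  1.53 -0.14  0.  ] 0.0 0.0
pick 140 [-0.05  0.85  0.16  1.75 -0.16  0.  ] 0.0 0.0
pick 150 [-0.04  1.02  0.38  1.97 -0.17  0.  ] 0.0 0.0
```

```bash
sed -i 's/\[.4248,-.235,.39\]/[.422,-.2398,.3872]/' kin.py; sed -i 's/(40,50,60,130,140,150)/(130,140,145,150)/; s/(30,35,40,45,50,55,60,120,130,140,150)/(40,45,50,55,60,110,120,125,130,135,140)/' kin.py; python3 kin.py
```

```text
[ 0.2412  0.3502  0.3599 -0.0019  0.2798 -0.2673  1.    ] 0.01815668959556375 [[-4.7 14.8  1.8]
 [10.4 -8.9  4.2]
 [-2.   0.1  1.7]
 [10.4 -0.7  0.3]
 [-6.9  0.3 -6.4]
 [-1.8  0.7 -1.5]]
stand 40 [-0.46  0.05 -1.01 -0.21 -0.01  0.  ] 31.2 8.9
stand 45 [-0.47  0.03 -1.01 -0.15  0.01  0.  ] 20.6 6.1
stand 50 [-0.49  0.01 -1.01 -0.1   0.03  0.  ] 10.1 3.0
stand 55 [-0.49 -0.   -1.01 -0.05  0.04  0.  ] 0.0 0.0
stand 60 [-0.49  0.02 -0.93  0.1   0.04  0.  ] 0.0 0.0
stand 110 [-0.46  0.6   0.07  1.38 -0.02  0.  ] 0.0 0.0
stand 120 [-0.46  0.79  0.34  1.65 -0.02  0.  ] 0.0 0.0
stand 125 [-0.46  0.9   0.52  1.8  -0.02  0.  ] 0.0 0.0
stand 130 [-0.46  1.06  0.78  1.99 -0.02  0.  ] 0.0 0.0
stand 135 [-0.46  1.2   1.02  2.15 -0.02  0.  ] 6.9 1.5
stand 140 [-0.46  1.22  1.02  2.19 -0.02  0.  ] 17.1 3.5
chan 20 [-1.23  0.55 -0.95 -0.79  1.02  0.  ] 0.0 0.0
chan 30 [-1.18  0.44 -0.93 -0.49  0.87  0.  ] 0.0 0.0
chan 40 [-1.12  0.37 -0.88 -0.24  0.71  0.  ] 0.0 0.0
chan 50 [-1.05  0.33 -0.8  -0.01  0.55  0.  ] 0.0 0.0
chan 60 [-0.98  0.33 -0.69  0.2   0.4   0.  ] 0.0 0.0
chan 90 [-0.8   0.54 -0.19  0.84  0.    0.  ] 0.0 0.0
chan 110 [-0.7   0.83  0.29  1.32 -0.2   0.  ] 0.0 0.0
chan 130 [-0.64  1.27  1.02  1.89 -0.34  0.  ] 13.2 3.5
pick 130 [-0.06  0.69 -0.03  1.53 -0.14  0.  ] 0.0 0.0
pick 140 [-0.05  0.85  0.17  1.75 -0.16  0.  ] 0.0 0.0
pick 145 [-0.04  0.94  0.28  1.86 -0.17  0.  ] 0.0 0.0
pick 150 [-0.04  1.02  0.39  1.98 -0.17  0.  ] 0.0 0.0
```

```bash
sed -i 's/h,L1,L2,w5,al,be,s5=p;w6=.226;d=.08/h,L1,L2,w5,al,be,w4,s5=p;w6=.226;d=.08/; s/R4@\[0,0,w5\]/R4@[w4,0,w5]/; s/\[.2,.45,.45,0.1,.0,.0\]/[.2,.45,.45,0.,.0,.0,.05]/' kin.py; python3 kin.py
```

```text
[ 0.2326  0.5184  0.4147  0.0023 -0.0077 -0.1367  0.143   1.    ] 0.00039447113991318653 [[-0.   0.   0.1]
 [-0.3 -0.2  0.1]
 [ 0.2 -0.1 -0.1]
 [ 0.  -0.   0. ]
 [-0.1 -0.  -0.1]
 [-0.1 -0.2 -0. ]]
stand 40 [-0.48 -0.01 -1.01 -0.12  0.03  0.  ] 19.9 10.5
stand 45 [-0.49 -0.01 -1.01 -0.11  0.04  0.  ] 11.6 6.1
stand 50 [-0.5  -0.01 -1.01 -0.09  0.05  0.  ] 3.3 1.7
stand 55 [-0.49 -0.01 -0.96  0.01  0.04  0.  ] 0.0 0.0
stand 60 [-0.49  0.01 -0.87  0.17  0.04  0.  ] 0.0 0.0
stand 110 [-0.46  0.58  0.04  1.37 -0.02  0.  ] 0.0 0.0
stand 120 [-0.46  0.73  0.22  1.59 -0.02  0.  ] 0.0 0.0
stand 125 [-0.46  0.8   0.32  1.69 -0.02  0.  ] 0.0 0.0
stand 130 [-0.46  0.88  0.41  1.8  -0.02  0.  ] 0.0 0.0
stand 135 [-0.46  0.96  0.51  1.91 -0.03  0.  ] 0.0 0.0
stand 140 [-0.46  1.04  0.61  2.01 -0.03  0.  ] 0.0 0.0
chan 20 [-1.25  0.56 -1.01 -0.6   1.08  0.  ] 10.9 7.2
chan 30 [-1.19  0.44 -1.01 -0.48  0.89  0.  ] 4.9 2.9
chan 40 [-1.12  0.34 -0.97 -0.3   0.71  0.  ] 0.0 0.0
chan 50 [-1.05  0.29 -0.85 -0.02  0.55  0.  ] 0.0 0.0
chan 60 [-0.98  0.29 -0.72  0.22  0.4   0.  ] 0.0 0.0
chan 90 [-0.8   0.47 -0.27  0.83 -0.    0.  ] 0.0 0.0
chan 110 [-0.7   0.7   0.08  1.24 -0.2   0.  ] 0.0 0.0
chan 130 [-0.64  0.98  0.47  1.68 -0.34  0.  ] 0.0 0.0
pick 130 [-0.06  0.75  0.05  1.55 -0.14  0.  ] 0.0 0.0
pick 140 [-0.05  0.89  0.2   1.74 -0.16  0.  ] 0.0 0.0
pick 145 [-0.04  0.96  0.27  1.83 -0.17  0.  ] 0.0 0.0
pick 150 [-0.04  1.03  0.34  1.91 -0.17  0.  ] 0.0 0.0
```

The model now fits to 0.3 mm. The stand needs tool pitch ≥55°, so the pick-up pitch must be about 140°, which the arm can reach. I put the plate back on the riser and regrip it at the steeper pitch.

Run:
```python
from kin import *
s=env.get_state();Rc=q2R(s["orientation"]);t=s["tcp_pos"]
q=np.array([-.253,-.078,.964,-.022]);q/=np.linalg.norm(q);Rt=q2R(q)
rv=R.from_matrix(Rt@Rc.T).as_rotvec();d=(np.array([.4925,.0243,.175])-t)*1000
print(t.round(4),(d/12).round(1),(rv/12).round(4))
G=np.array([.5003,-.1655,.102])
for p in (53,55,57):
    Z_=rot(-.42,np.radians(p))[0][:,2]; print(p,ik(G-.05*Z_,-.42,p))
    print(p,ik(G+[0,0,.08]-.05*Z_,-.42,p))
```

```text
[ 0.5071 -0.1626  0.2772] [-1.2 15.6 -8.5] [0.0165 0.1259 0.0389]
53 (array([-4.96195924e-01,  5.88587570e-04, -1.00085696e+00, -7.50250233e-02,
        4.58275320e-02,  0.00000000e+00]), np.float64(2.3850272313739554e-08), np.float64(1.2631040498072502e-08))
53 (array([-0.49619592, -0.14750206, -0.8702073 ,  0.20371528,  0.04582753,
        0.        ]), np.float64(3.491614440261574e-08), np.float64(1.978968308028653e-08))
55 (array([-0.49455236,  0.00459453, -0.96532832, -0.00868546,  0.04273488,
        0.        ]), np.float64(7.460692352163136e-08), np.float64(4.068069578539102e-08))
55 (array([-0.49455236, -0.1339302 , -0.83477371,  0.26039388,  0.04273488,
        0.        ]), np.float64(3.845669099003839e-09), np.float64(2.9594397928239007e-09))
57 (array([-0.49294052,  0.01111703, -0.92974754,  0.05518862,  0.03970147,
        0.        ]), np.float64(2.0980934741772204e-07), np.float64(1.1738134876878946e-07))
57 (array([-0.49294052, -0.11887409, -0.79933512,  0.31559216,  0.03970147,
        0.        ]), np.float64(3.821990429736015e-08), np.float64(2.9553528697157038e-08))
```

>>> servo_tool:
  deltas:
    - {"dx":-1.2,"dy":15.6,"dz":-8.5,"rx":0.0165,"ry":0.1259,"rz":0.0389,"fingers":1}
    - {"dx":-1.2,"dy":15.6,"dz":-8.5,"rx":0.0165,"ry":0.1259,"rz":0.0389,"fingers":1}
    - {"dx":-1.2,"dy":15.6,"dz":-8.5,"rx":0.0165,"ry":0.1259,"rz":0.0389,"fingers":1}
    - {"dx":-1.2,"dy":15.6,"dz":-8.5,"rx":0.0165,"ry":0.1259,"rz":0.0389,"fingers":1}
    - {"dx":-1.2,"dy":15.6,"dz":-8.5,"rx":0.0165,"ry":0.1259,"rz":0.0389,"fingers":1}
    - {"dx":-1.2,"dy":15.6,"dz":-8.5,"rx":0.0165,"ry":0.1259,"rz":0.0389,"fingers":1}

```text
clock: 9.95
tcp_pos: [0.4965, -0.0656, 0.222]
orientation: [0.107, 0.056, 0.991, -0.065]
wrist_force: [0.6, -0.5, -3.0]
finger_gap: 0.0606
```

>>> servo_tool:
  deltas:
    - {"dx":-1.2,"dy":15.6,"dz":-8.5,"rx":0.0165,"ry":0.1259,"rz":0.0389,"fingers":1}
    - {"dx":-1.2,"dy":15.6,"dz":-8.5,"rx":0.0165,"ry":0.1259,"rz":0.0389,"fingers":1}
    - {"dx":-1.2,"dy":15.6,"dz":-8.5,"rx":0.0165,"ry":0.1259,"rz":0.0389,"fingers":1}
    - {"dx":-1.2,"dy":15.6,"dz":-8.5,"rx":0.0165,"ry":0.1259,"rz":0.0389,"fingers":1}
    - {"dx":-1.2,"dy":15.6,"dz":-8.5,"rx":0.0165,"ry":0.1259,"rz":0.0389,"fingers":1}
    - {"dx":-1.2,"dy":15.6,"dz":-8.5,"rx":0.0165,"ry":0.1259,"rz":0.0389,"fingers":1}
    - {"dx":0,"dy":0,"dz":0,"rx":0,"ry":0,"rz":0,"fingers":1}
    - {"dx":0,"dy":0,"dz":0,"rx":0,"ry":0,"rz":0,"fingers":1}

```text
clock: 10.75
tcp_pos: [0.4907, 0.0271, 0.1696]
orientation: [-0.259, -0.079, 0.963, -0.021]
wrist_force: [0.1, -0.5, -1.0]
finger_gap: 0.0609
```

Run:
```python
from kin import *
s=env.get_state();Rc=q2R(s["orientation"]);t=s["tcp_pos"]
q=np.array([-.253,-.078,.964,-.022]);q/=np.linalg.norm(q);Rt=q2R(q)
rv=R.from_matrix(Rt@Rc.T).as_rotvec();d=(np.array([.4925,.0243,.113])-t)*1000
print(t.round(4),d.round(1),rv.round(4),s["finger_gap"],s["joint_pos"].round(3),s["wrist_force"].round(1))
```

```text
[0.4907 0.0271 0.1696] [  1.8  -2.8 -56.6] [-0.0007 -0.0116 -0.0013] 0.06093738085414663 [-0.057  0.6    0.036  1.521 -0.11  -0.192] [ 0.1 -0.5 -1. ]
```

>>> servo_tool:
  deltas:
    - {"dx":-1,"dy":-0.7,"dz":-14,"rx":0,"ry":-0.0029,"rz":0,"fingers":1}
    - {"dx":-1,"dy":-0.7,"dz":-14,"rx":0,"ry":-0.0029,"rz":0,"fingers":1}
    - {"dx":-1,"dy":-0.7,"dz":-14,"rx":0,"ry":-0.0029,"rz":0,"fingers":1}
    - {"dx":-1,"dy":-0.7,"dz":-13,"rx":0,"ry":-0.0029,"rz":0,"fingers":1}
    - {"dx":0,"dy":0,"dz":-1,"rx":0,"ry":0,"rz":0,"fingers":1}
    - {"dx":0,"dy":0,"dz":0,"rx":0,"ry":0,"rz":0,"fingers":1}

```text
clock: 11.35
tcp_pos: [0.4869, 0.0235, 0.1166]
orientation: [-0.25, -0.078, 0.965, -0.022]
wrist_force: [-0.0, -0.0, -2.1]
finger_gap: 0.0611
```

>>> servo_tool:
  deltas:
    - {"dx":0,"dy":0,"dz":-2.5,"rx":0,"ry":0,"rz":0,"fingers":1}
    - {"dx":0,"dy":0,"dz":-2,"rx":0,"ry":0,"rz":0,"fingers":1}
    - {"dx":0,"dy":0,"dz":0,"rx":0,"ry":0,"rz":0,"fingers":1}

```text
clock: 11.65
tcp_pos: [0.4876, 0.0238, 0.1114]
orientation: [-0.251, -0.078, 0.965, -0.022]
wrist_force: [1.5, -0.9, 5.6]
finger_gap: 0.0608
```

>>> servo_tool:
  deltas:
    - {"dx":0,"dy":0,"dz":0,"rx":0,"ry":0,"rz":0,"fingers":-0.8}
    - {"dx":0,"dy":0,"dz":0,"rx":0,"ry":0,"rz":0,"fingers":-0.8}
    - {"dx":0,"dy":0,"dz":0,"rx":0,"ry":0,"rz":0,"fingers":-0.8}

```text
clock: 11.95
tcp_pos: [0.487, 0.0239, 0.1099]
orientation: [-0.252, -0.078, 0.964, -0.022]
wrist_force: [-0.4, -0.7, 0.3]
finger_gap: 0.0767
```

Run:
```python
from kin import *
s=env.get_state();print(s["tcp_pos"].round(4),s["finger_gap"],s["wrist_force"].round(1))
t,_=plan([.4581,.0188,.069],.163,140,0,4,sgn=1,g=.049)
print(ik(t,.163,140))
```

```text
[0.487  0.0239 0.1099] 0.07670664006368337 [-0.4 -0.7  0.3]
mm/row [ 2.   0.2 -2.4] rad/row [-0.014   0.0892  0.    ] tgt [0.4951 0.0249 0.1005]
(array([-0.04064014,  0.92424717,  0.26351755,  1.77243221, -0.15554794,
        0.        ]), np.float64(6.040599432416387e-08), np.float64(2.360378102585136e-08))
```

>>> servo_tool:
  deltas:
    - {"dx":2,"dy":0.2,"dz":-2.3,"rx":-0.014,"ry":0.0892,"rz":0,"fingers":-0.8}
    - {"dx":2,"dy":0.2,"dz":-2.3,"rx":-0.014,"ry":0.0892,"rz":0,"fingers":-0.8}
    - {"dx":2,"dy":0.2,"dz":-2.3,"rx":-0.014,"ry":0.0892,"rz":0,"fingers":-0.8}
    - {"dx":2,"dy":0.2,"dz":-2.3,"rx":-0.014,"ry":0.0892,"rz":0,"fingers":-0.8}
    - {"dx":0,"dy":0,"dz":0,"rx":0,"ry":0,"rz":0,"fingers":-0.8}
    - {"dx":0,"dy":0,"dz":0,"rx":0,"ry":0,"rz":0,"fingers":-0.8}

```text
clock: 12.55
tcp_pos: [0.4949, 0.0248, 0.0995]
orientation: [-0.421, -0.074, 0.903, -0.034]
wrist_force: [0.7, -0.0, 0.1]
finger_gap: 0.0769
```

Run:
```python
from kin import *
import pickle
s=env.get_state();print(s["tcp_pos"].round(4),s["finger_gap"],s["wrist_force"].round(1))
t,_=plan([.4581,.0188,.069],.163,140,0,1,sgn=1,g=.049)
c=cam("wrist");pickle.dump(c,open("w5.pkl","wb"))
cv2.imwrite("pics/w5.png",c["img"][:,:,::-1])
```

```text
[0.4949 0.0248 0.0995] 0.07693700054257231 [ 0.7 -0.   0.1]
mm/row [0.2 0.1 1. ] rad/row [-0.0005 -0.      0.    ] tgt [0.4951 0.0249 0.1005]
```

View pics/w5.png

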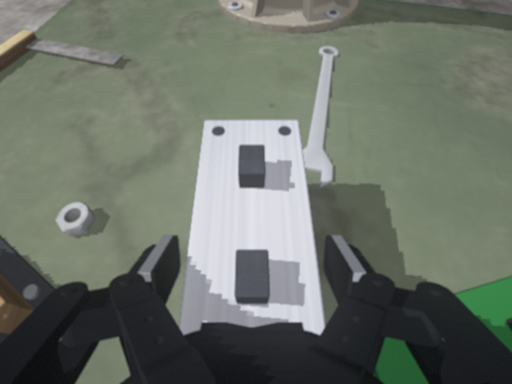

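w5 (512 px) shows the plate centred between the fingers, its +x end corners at (204,121) and (298,121). I close the fingers and refine the plate position from those corners.

>>> servo_tool:
  deltas:
    - {"dx":0,"dy":0,"dz":0.5,"rx":0,"ry":0,"rz":0,"fingers":-0.3}
    - {"dx":0,"dy":0,"dz":0.5,"rx":0,"ry":0,"rz":0,"fingers":1}
    - {"dx":0,"dy":0,"dz":0,"rx":0,"ry":0,"rz":0,"fingers":1}
    - {"dx":0,"dy":0,"dz":0,"rx":0,"ry":0,"rz":0,"fingers":1}
    - {"dx":0,"dy":0,"dz":0,"rx":0,"ry":0,"rz":0,"fingers":1}
  newtons: 70

```text
clock: 13.1
tcp_pos: [0.4953, 0.0247, 0.1027]
orientation: [-0.42, -0.074, 0.904, -0.034]
wrist_force: [3.7, -0.6, 5.8]
finger_gap: 0.0607
```

```bash
cat > grip.py <<'E'
from kin import *
E
python3 - <<'E'
from kin import *
import pickle
c=pickle.load(open("w5.pkl","rb"))
a=onz(c,[[204,121],[298,121]],.073);print(a.round(4),np.linalg.norm(a[0]-a[1]))
m=a.mean(0);d=a[1]-a[0];az=np.arctan2(-d[0],d[1]);u=np.array([np.cos(az),np.sin(az),0])
print("az",az,"centre",(m+.075*u).round(4))
s=env.get_state();Rc=q2R(s["orientation"]);t=s["tcp_pos"];print(t.round(4),s["finger_gap"],s["wrist_force"].round(1))
z=Rc[:,2];L=(.069-t[2])/z[2];P=t+L*z;print("L",L,"grip",P.round(4),"pitch",180-np.degrees(np.arctan2(-z[2],np.hypot(*z[:2]))),"az",np.arctan2(-z[1],-z[0]))
print("offset",(P-(m+.075*u))@u)
lift=(t+[0,0,.10],Rc)
g=plan([.5003,-.1655,.102+.085],-.42,55,0,12,sgn=1,g=L,cur=lift);print(ik(g[0],-.42,55))
E
```

```text
[[ 0.3707 -0.0267  0.073 ]
 [ 0.3607  0.034   0.073 ]] 0.06149761337592241
az 0.16316493992308762 centre [0.4397 0.0159 0.073 ]
[0.4953 0.0247 0.1027] 0.060711649371443695 [ 3.7 -0.6  5.8]
L 0.05229799876406237 grip [0.4559 0.0182 0.069 ] pitch 139.8994094718683 az 0.16294861657300372
offset 0.016279901750604644
mm/row [ -1.9 -14.8   2.3] rad/row [-0.016  -0.1239 -0.0392] tgt [ 0.4729 -0.1533  0.2298]
(array([-0.49482528, -0.14592339, -0.82466967,  0.2825007 ,  0.04289113,
        0.        ]), np.float64(4.4216602006781204e-08), np.float64(3.35361762996912e-08))
```

Run:
```python
from kin import *
s=env.get_state();Rc=q2R(s["orientation"]);t=s["tcp_pos"]
lift=(t+[0,0,.10],Rc)
g=plan([.5067,-.1684,.182],-.42,55,0,12,sgn=1,g=.0523,cur=lift);print(ik(g[0],-.42,55)[1:],ik(g[0]-[0,0,.085],-.42,55))
```

```text
mm/row [ -1.3 -15.1   1.8] rad/row [-0.016  -0.1239 -0.0392] tgt [ 0.4793 -0.1562  0.2248]
(np.float64(2.415926327897929e-08), np.float64(1.843101535994077e-08)) (array([-0.4934975 ,  0.02231731, -0.95866681, -0.01978344,  0.04213095,
        0.        ]), np.float64(6.689995024436865e-08), np.float64(4.836415028740374e-08))
```

>>> servo_tool:
  deltas:
    - {"dx":0,"dy":0,"dz":25,"rx":0,"ry":0,"rz":0,"fingers":1}
    - {"dx":0,"dy":0,"dz":25,"rx":0,"ry":0,"rz":0,"fingers":1}
    - {"dx":0,"dy":0,"dz":25,"rx":0,"ry":0,"rz":0,"fingers":1}
    - {"dx":0,"dy":0,"dz":25,"rx":0,"ry":0,"rz":0,"fingers":1}
    - {"dx":-1.3,"dy":-15.1,"dz":1.8,"rx":-0.016,"ry":-0.1239,"rz":-0.0392,"fingers":1}
    - {"dx":-1.3,"dy":-15.1,"dz":1.8,"rx":-0.016,"ry":-0.1239,"rz":-0.0392,"fingers":1}
    - {"dx":-1.3,"dy":-15.1,"dz":1.8,"rx":-0.016,"ry":-0.1239,"rz":-0.0392,"fingers":1}
    - {"dx":-1.3,"dy":-15.1,"dz":1.8,"rx":-0.016,"ry":-0.1239,"rz":-0.0392,"fingers":1}

```text
clock: 13.9
tcp_pos: [0.4898, -0.0364, 0.2087]
orientation: [-0.188, 0.022, 0.981, -0.047]
wrist_force: [0.4, -0.5, -2.1]
finger_gap: 0.0603
```

>>> servo_tool:
  deltas:
    - {"dx":-1.3,"dy":-15.1,"dz":1.8,"rx":-0.016,"ry":-0.1239,"rz":-0.0392,"fingers":1}
    - {"dx":-1.3,"dy":-15.1,"dz":1.8,"rx":-0.016,"ry":-0.1239,"rz":-0.0392,"fingers":1}
    - {"dx":-1.3,"dy":-15.1,"dz":1.8,"rx":-0.016,"ry":-0.1239,"rz":-0.0392,"fingers":1}
    - {"dx":-1.3,"dy":-15.1,"dz":1.8,"rx":-0.016,"ry":-0.1239,"rz":-0.0392,"fingers":1}
    - {"dx":-1.3,"dy":-15.1,"dz":1.8,"rx":-0.016,"ry":-0.1239,"rz":-0.0392,"fingers":1}
    - {"dx":-1.3,"dy":-15.1,"dz":1.8,"rx":-0.016,"ry":-0.1239,"rz":-0.0392,"fingers":1}
    - {"dx":-1.3,"dy":-15.1,"dz":1.8,"rx":-0.016,"ry":-0.1239,"rz":-0.0392,"fingers":1}
    - {"dx":-1.3,"dy":-15.1,"dz":1.8,"rx":-0.016,"ry":-0.1239,"rz":-0.0392,"fingers":1}

```text
clock: 14.7
tcp_pos: [0.4779, -0.1564, 0.2229]
orientation: [0.295, 0.199, 0.933, -0.062]
wrist_force: [0.7, -1.5, -3.2]
finger_gap: 0.0606
```

>>> servo_tool:
  deltas:
    - {"dx":0,"dy":0,"dz":0,"rx":0,"ry":0,"rz":0,"fingers":1}
    - {"dx":0,"dy":0,"dz":0,"rx":0,"ry":0,"rz":0,"fingers":1}

```text
clock: 14.9
tcp_pos: [0.4776, -0.1559, 0.2219]
orientation: [0.291, 0.199, 0.934, -0.062]
wrist_force: [0.4, -0.1, -2.2]
finger_gap: 0.0608
```

Run:
```python
from kin import *
import pickle
s=env.get_state();print(s["tcp_pos"].round(4),s["joint_pos"].round(3),s["clock"],s["wrist_force"].round(1),s["finger_gap"])
plan([.5067,-.1684,.097],-.42,55,0,1,sgn=1,g=.0523)
o=[]
for n in ["side","scene","wrist"]:
    c=cam(n);pickle.dump(c,open(f"{n}6.pkl","wb")); im=c["img"][:,:,::-1]
    if n=="side": im=im[130:250,220:380]
    if n=="scene": im=im[120:240,200:360]
    o.append(cv2.resize(im,(800,600) if n!="wrist" else (400,300),interpolation=cv2.INTER_CUBIC))
cv2.imwrite("pics/p6.png",np.vstack([np.hstack([cv2.resize(o[0],(400,300)),cv2.resize(o[1],(400,300))]),np.hstack([o[2],np.zeros_like(o[2])])]))
```

```text
[ 0.4776 -0.1559  0.2219] [-0.495 -0.12  -0.825  0.263  0.042 -0.062] 14.9 [ 0.4 -0.1 -2.2] 0.060842412070932016
mm/row [  1.7  -0.3 -82.1] rad/row [-0.0025 -0.0063 -0.0001] tgt [ 0.4793 -0.1562  0.1398]
```

View pics/p6.png

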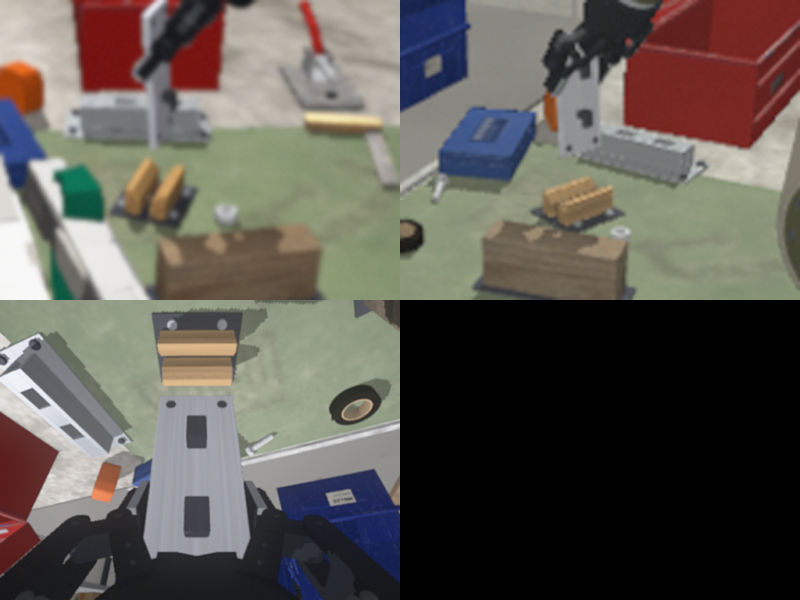

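p6 shows the plate hanging hooks towards the robot above the stand, centred on it in the wrist view. The stand foot's robot-side corners are at about (153,12) and (241,12) in that 400-px view. I check the stand pose from these.

Run:
```python
from kin import *
import pickle
c=pickle.load(open("wrist6.pkl","rb"))
a=onz(c,np.array([[153,12.5],[241,12.5]])*1.28,.005);print(a.round(4),np.linalg.norm(a[0]-a[1]))
d=a[1]-a[0];az=np.arctan2(-d[0],d[1]);u=np.array([np.cos(az),np.sin(az),0]);print("yaw",az,"centre",(a.mean(0)+.04*u).round(4))
# plate lower end corners on hook face in image -> check plate in hand
o,dd=ray(c,np.array([[160,98],[232,98]])*1.28)
s=env.get_state();Rc=q2R(s["orientation"]);t=s["tcp_pos"]
for p,k in zip([(75,-31,8),(75,31,8)],range(2)): 
    for off in (14,17,20):
        # plate frame in tool: p=139.9 flat
        Rt,u0,v0=rot(0,np.radians(139.9),1); Pl=np.c_[-u0,-v0,[0,0,1.]]
        rel=Rt.T@Pl
        org=t+Rc@(np.array([0,0,.0523]))+Rc@rel@np.array([off,0,-4])/1000
        print(off,(proj(c,org+Rc@rel@np.array(p)/1000)/1.28).round(1), (org).round(4),(Rc@rel).round(2)[:,0])
```

```text
[[ 0.4466 -0.1875  0.005 ]
 [ 0.4815 -0.1088  0.005 ]] 0.08613474799778033
yaw -0.4175153716816573 centre [ 0.5006 -0.1644  0.005 ]
14 [[232.4  99.2]] [ 0.5103 -0.1699  0.1669] [-0.08  0.04 -1.  ]
17 [[232.1  96.7]] [ 0.5101 -0.1698  0.1639] [-0.08  0.04 -1.  ]
20 [[231.8  94.2]] [ 0.5098 -0.1697  0.1609] [-0.08  0.04 -1.  ]
14 [[159.   99.2]] [ 0.5103 -0.1699  0.1669] [-0.08  0.04 -1.  ]
17 [[159.3  96.6]] [ 0.5101 -0.1698  0.1639] [-0.08  0.04 -1.  ]
20 [[159.6  94.2]] [ 0.5098 -0.1697  0.1609] [-0.08  0.04 -1.  ]
```

>>> servo_tool:
  deltas:
    - {"dx":0.7,"dy":-0.3,"dz":-15,"rx":0,"ry":0,"rz":0,"fingers":1}
    - {"dx":0.7,"dy":-0.3,"dz":-15,"rx":0,"ry":0,"rz":0,"fingers":1}
    - {"dx":0,"dy":0,"dz":-15,"rx":0,"ry":0,"rz":0,"fingers":1}
    - {"dx":0,"dy":0,"dz":-12,"rx":0,"ry":0,"rz":0,"fingers":1}
    - {"dx":0,"dy":0,"dz":-8,"rx":0,"ry":0,"rz":0,"fingers":1}
    - {"dx":0,"dy":0,"dz":-6,"rx":0,"ry":0,"rz":0,"fingers":1}
    - {"dx":0,"dy":0,"dz":-4,"rx":0,"ry":0,"rz":0,"fingers":1}
    - {"dx":0,"dy":0,"dz":0,"rx":0,"ry":0,"rz":0,"fingers":1}

```text
clock: 15.85
tcp_pos: [0.4809, -0.157, 0.1479]
orientation: [0.293, 0.198, 0.933, -0.062]
wrist_force: [-0.2, -0.5, -2.3]
finger_gap: 0.0609
```

>>> servo_tool:
  deltas:
    - {"dx":-0.8,"dy":0,"dz":-3,"rx":0,"ry":0,"rz":0,"fingers":1}
    - {"dx":-0.8,"dy":0,"dz":-3,"rx":0,"ry":0,"rz":0,"fingers":1}
    - {"dx":0,"dy":0,"dz":-2,"rx":0,"ry":0,"rz":0,"fingers":1}
    - {"dx":0,"dy":0,"dz":-1,"rx":0,"ry":0,"rz":0,"fingers":1}
    - {"dx":0,"dy":0,"dz":0,"rx":0,"ry":0,"rz":0,"fingers":1}

```text
clock: 16.35
tcp_pos: [0.4805, -0.1578, 0.1413]
orientation: [0.295, 0.198, 0.932, -0.063]
wrist_force: [-6.4, 2.7, 11.3]
finger_gap: 0.0607
```

>>> servo_tool:
  deltas:
    - {"dx":-1.2,"dy":0.5,"dz":0,"rx":0,"ry":0,"rz":0,"fingers":1}
    - {"dx":-1.2,"dy":0.5,"dz":0,"rx":0,"ry":0,"rz":0,"fingers":1}
    - {"dx":0,"dy":0,"dz":-1,"rx":0,"ry":0,"rz":0,"fingers":1}
    - {"dx":0,"dy":0,"dz":0,"rx":0,"ry":0,"rz":0,"fingers":1}

```text
clock: 16.75
tcp_pos: [0.4792, -0.1573, 0.1413]
orientation: [0.297, 0.198, 0.932, -0.063]
wrist_force: [-2.6, 1.9, 11.2]
finger_gap: 0.0605
```

>>> servo_tool:
  deltas:
    - {"dx":0,"dy":0,"dz":0,"rx":0,"ry":0,"rz":0,"fingers":0.0}
    - {"dx":0,"dy":0,"dz":0,"rx":0,"ry":0,"rz":0,"fingers":-0.5}
    - {"dx":0,"dy":0,"dz":0,"rx":0,"ry":0,"rz":0,"fingers":-0.8}
    - {"dx":0,"dy":0,"dz":0,"rx":0,"ry":0,"rz":0,"fingers":-0.8}
    - {"dx":0,"dy":0,"dz":0,"rx":0,"ry":0,"rz":0,"fingers":-0.8}
  newtons: 20

```text
clock: 17.25
tcp_pos: [0.4765, -0.156, 0.1379]
orientation: [0.293, 0.199, 0.933, -0.062]
wrist_force: [-0.1, -0.3, -0.9]
finger_gap: 0.0766
```

Run:
```python
from kin import *
import pickle
s=env.get_state();print(s["tcp_pos"].round(4),s["joint_pos"].round(3),s["clock"],s["wrist_force"].round(1),s["finger_gap"])
o=[]
for n in ["side","scene","wrist"]:
    c=cam(n);pickle.dump(c,open(f"{n}7.pkl","wb")); im=c["img"][:,:,::-1]
    if n=="side": im=im[130:250,220:380]
    if n=="scene": im=im[120:240,200:360]
    o.append(cv2.resize(im,(400,300),interpolation=cv2.INTER_CUBIC))
w=pickle.load(open("wrist7.pkl","rb"))["img"][:,:,::-1]
cv2.imwrite("pics/p7.png",np.vstack([np.hstack([o[0],o[1]]),np.hstack([o[2],cv2.resize(w[100:300,140:400],(400,300))])]))
```

```text
[ 0.4765 -0.156   0.1379] [-0.497  0.023 -0.965 -0.024  0.044 -0.064] 17.25 [-0.1 -0.3 -0.9] 0.0766065316969555
```

View pics/p7.png

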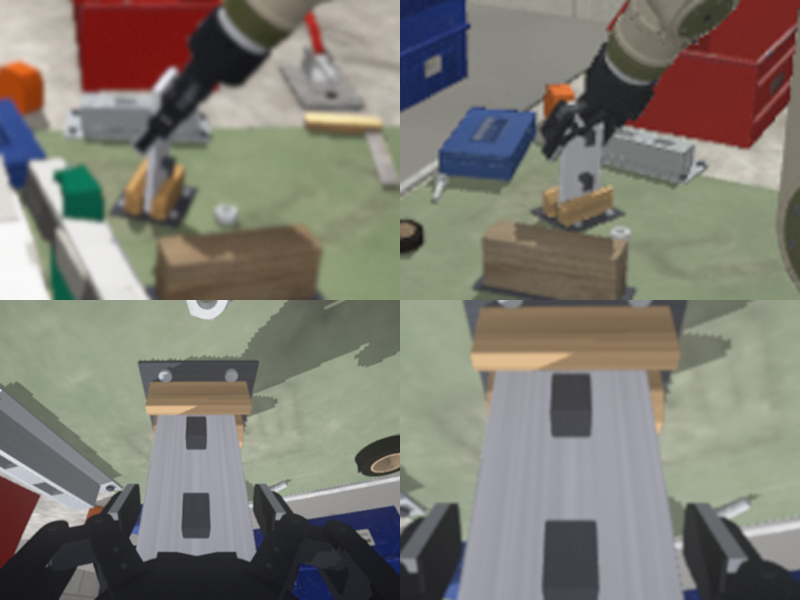

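p7 shows the plate standing in the stand's slot with the fingers open. It appears to lean slightly. I plan the retreat.

Run:
```python
from kin import *
s=env.get_state();t=s["tcp_pos"];u=np.array([np.cos(-.418),np.sin(-.418),0]);Zv=np.array([0,0,1.])
for f,p in ((.03,55),(.06,55),(.1,55),(.1,65)):
    q,e,a=ik(t+f*(-.57*u+.82*Zv),-.418,p);print(f,p,q.round(3),round(e,1),round(a,1))
# then over top: grip point frame positions
c=plan([.46,-.148,.30],-.418,90,0,8,sgn=1,cur=(t+.1*(-.57*u+.82*Zv),q2R(s["orientation"])))
S=np.array([.5005,-.165,0])
for p in (125,130,135):
  for b in (0,.1):
    zz=rot(-.418,np.radians(p))[0][:,2];q,e,a=ik(S+[0,0,.102]-(.05+b)*zz,-.418,p);print(p,b,q.round(2),round(e,1))
```

```text
0.03 55 [-0.501 -0.064 -0.962  0.064  0.048  0.   ] 0.0 0.0
0.06 55 [-0.506 -0.148 -0.951  0.159  0.05   0.   ] 0.0 0.0
0.1 55 [-0.512 -0.253 -0.927  0.288  0.054  0.   ] 0.0 0.0
0.1 65 [-0.503 -0.168 -0.779  0.525  0.036  0.   ] 0.0 0.0
mm/row [ 4.4 -1.9 16.2] rad/row [0.0309 0.0695 0.0002] tgt [ 0.46  -0.148  0.35 ]
125 0 [-0.46  0.81  0.31  1.68 -0.02  0.  ] 0.0
125 0.1 [-0.46  0.9   0.69  1.97 -0.02  0.  ] 0.0
130 0 [-0.46  0.89  0.41  1.79 -0.03  0.  ] 0.0
130 0.1 [-0.45  1.02  0.87  2.12 -0.02  0.  ] 0.0
135 0 [-0.46  0.96  0.5   1.9  -0.03  0.  ] 0.0
135 0.1 [-0.45  1.16  1.09  2.29 -0.02  0.  ] 0.0
```

>>> servo_tool:
  deltas:
    - {"dx":-8.7,"dy":3.9,"dz":13.7,"rx":0,"ry":0,"rz":0,"fingers":-1}
    - {"dx":-8.7,"dy":3.9,"dz":13.7,"rx":0,"ry":0,"rz":0,"fingers":-1}
    - {"dx":-8.7,"dy":3.9,"dz":13.7,"rx":0,"ry":0,"rz":0,"fingers":-1}
    - {"dx":-8.7,"dy":3.9,"dz":13.7,"rx":0,"ry":0,"rz":0,"fingers":-1}
    - {"dx":-8.7,"dy":3.9,"dz":13.7,"rx":0,"ry":0,"rz":0,"fingers":-1}
    - {"dx":-8.7,"dy":3.9,"dz":13.7,"rx":0,"ry":0,"rz":0,"fingers":-1}

```text
clock: 18.0
tcp_pos: [0.4241, -0.1324, 0.2209]
orientation: [0.293, 0.199, 0.933, -0.062]
wrist_force: [0.6, 0.6, 0.5]
finger_gap: 0.0854
```

>>> servo_tool:
  deltas:
    - {"dx":4.4,"dy":-1.9,"dz":16.2,"rx":0.0309,"ry":0.0695,"rz":0,"fingers":-1}
    - {"dx":4.4,"dy":-1.9,"dz":16.2,"rx":0.0309,"ry":0.0695,"rz":0,"fingers":-1}
    - {"dx":4.4,"dy":-1.9,"dz":16.2,"rx":0.0309,"ry":0.0695,"rz":0,"fingers":-1}
    - {"dx":4.4,"dy":-1.9,"dz":16.2,"rx":0.0309,"ry":0.0695,"rz":0,"fingers":-1}
    - {"dx":4.4,"dy":-1.9,"dz":16.2,"rx":0.0309,"ry":0.0695,"rz":0,"fingers":-1}
    - {"dx":4.4,"dy":-1.9,"dz":16.2,"rx":0.0309,"ry":0.0695,"rz":0,"fingers":-1}
    - {"dx":4.4,"dy":-1.9,"dz":16.2,"rx":0.0309,"ry":0.0695,"rz":0,"fingers":-1}
    - {"dx":4.4,"dy":-1.9,"dz":16.2,"rx":0.0309,"ry":0.0695,"rz":0,"fingers":-1}

```text
clock: 18.8
tcp_pos: [0.4601, -0.148, 0.3508]
orientation: [-0.001, 0.208, 0.978, -0.0]
wrist_force: [0.7, -0.8, 0.7]
finger_gap: 0.0852
```

Run:
```python
from kin import *
import pickle
s=env.get_state();print(s["tcp_pos"].round(4),s["joint_pos"].round(3),s["clock"],s["wrist_force"].round(1),s["finger_gap"])
o=[];cs={}
for n in ["side","scene","wrist"]:
    c=cam(n);cs[n]=c;pickle.dump(c,open(f"{n}8.pkl","wb"))
    for r in cut_out("plate",n):
        print(n,r["confidence"],r["extent"]); pickle.dump(r,open(f"cut_{n}8_{int(r['confidence']*100)}.pkl","wb"))
f=lambda im,sz:cv2.resize(im,sz,interpolation=cv2.INTER_CUBIC)
a=f(cs["side"]["img"][150:240,250:310,::-1],(400,600))
b=f(cs["wrist"]["img"][0:240,100:420,::-1],(400,300))
d=f(cs["scene"]["img"][150:225,230:330,::-1],(400,300))
cv2.imwrite("pics/p8.png",np.hstack([a,np.vstack([b,d])]))
s=env.get_state();print(s["tcp_pos"].round(4))
```

```text
[ 0.4601 -0.148   0.3508] [-4.770e-01  1.260e-01 -7.800e-02  1.368e+00 -1.000e-03 -5.800e-02] 18.8 [ 0.7 -0.8  0.7] 0.08523575024557337
side 0.55 [281.2, 157.7, 293.5, 212.9]
scene 0.9 [210.0, 244.2, 240.3, 280.4]
scene 0.65 [262.2, 159.5, 280.2, 200.3]
wrist 0.96 [402.4, 12.3, 512.0, 123.3]
wrist 0.82 [220.9, 181.6, 281.0, 224.9]
[ 0.4591 -0.1475  0.3491]
```

View pics/p8.png

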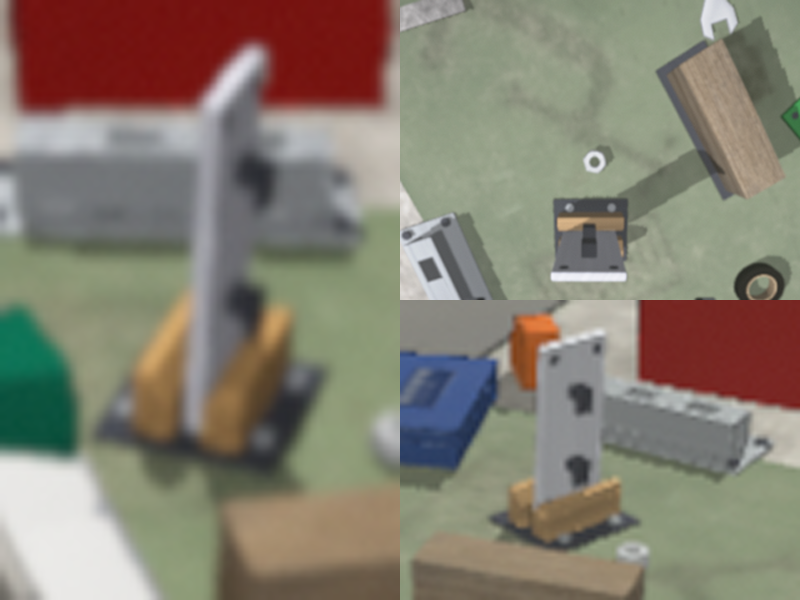

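p8 shows the plate standing nearly upright and alone in the slot, with top corners in the wrist crop at (551,272), (627,272), (551,281) and (627,281). I fit its lean and position.

Run:
```python
from kin import *
import pickle
k=np.array
C={n:pickle.load(open(f"{n}8.pkl","rb")) for n in("side","scene","wrist")}
ob=[("side",(203,110),(-75,-31,0)),("side",(224,106),(-75,-31,8)),("side",(268,48),(-75,31,8)),
("scene",(541,347),(-75,-31,8)),("scene",(604,332),(-75,31,8)),
("wrist",(551,272),(-75,31,8)),("wrist",(627,272),(-75,-31,8)),("wrist",(551,281),(-75,31,0)),("wrist",(627,281),(-75,-31,0))]
cv={"side":lambda p:k([250+p[0]/6.667,150+p[1]/6.667]),"scene":lambda p:k([230+(p[0]-400)/4,150+(p[1]-300)/4]),"wrist":lambda p:k([100+(p[0]-400)/1.25,p[1]/1.25])}
def pose(q):
    x,y,yaw,lean=q
    u=k([np.cos(yaw),np.sin(yaw),0]);v=k([-np.sin(yaw),np.cos(yaw),0])
    # lean>0: top outward ; plate x (down)
    X=-np.sin(lean)*u-np.cos(lean)*k([0,0,1.]);Y=-v;Zp=np.cross(X,Y)
    Rp=np.c_[X,Y,Zp]
    b=k([.075,0,.004]);o=k([x,y,0])-Rp@b; low=min((Rp@k([.075,0,z]))[2] for z in(0,.008)); o[2]=.005-low
    return o,Rp   # x,y = bottom mid-thickness point
def f(q,names=("side","scene","wrist")):
    o,Rp=pose(q);return np.concatenate([proj(C[n],o+Rp@k(m)/1000)[0]-cv[n](p) for n,p,m in ob if n in names]+[(k(q[:3])-[.5005,-.165,-.418])/[.002,.003,.02],[0]])
r=least_squares(f,[.5005,-.165,-.418,0]);o,Rp=pose(r.x)
print(r.x.round(4),np.degrees(r.x[3]),"origin",o.round(4),"top",(o+Rp@k([-.075,0,.004])).round(4));print(r.fun.round(1))
pickle.dump((o,Rp,r.x),open("plate8.pkl","wb"))
yaw=r.x[2];lean=np.degrees(r.x[3])
for off in (-.022,):
    P=o+Rp@k([off,0,.004]);print("grip",P.round(4))
    s=env.get_state();cur=(s["tcp_pos"],q2R(s["orientation"]))
    a=plan(P+[0,0,.0],yaw,133,.09,12,sgn=1,g=.05);print(ik(a[0],yaw,133)[:2])
    b=plan(P,yaw,133,0,6,sgn=1,g=.05,cur=a)
```

```text
[ 0.5003 -0.1656 -0.416  -0.0268] -1.537983701984756 origin [ 0.5022 -0.1664  0.0802] top [ 0.4967 -0.164   0.1551]
[-0.6 -1.7 -0.8 -0.5 -0.8 -0.5 -0.3  0.3 -0.4 -0.4 -0.1 -0.3  0.1 -0.4
  0.2 -0.2 -0.1 -0.3 -0.1 -0.2  0.1  0. ]
grip [ 0.498  -0.1646  0.1021]
mm/row [ 10.5  -4.6 -12. ] rad/row [0.0254 0.0572 0.0002] tgt [ 0.5853 -0.2032  0.2045]
(array([-0.45403922,  1.06085131,  0.89236805,  2.15244345, -0.02594827,
        0.        ]), np.float64(6.11162258916451e-08))
mm/row [ -9.4   4.1 -11. ] rad/row [0. 0. 0.] tgt [ 0.5292 -0.1784  0.1386]
```

>>> servo_tool:
  deltas:
    - {"dx":10.5,"dy":-4.6,"dz":-10,"rx":0.0254,"ry":0.0572,"rz":0.0002,"fingers":-1}
    - {"dx":10.5,"dy":-4.6,"dz":-10,"rx":0.0254,"ry":0.0572,"rz":0.0002,"fingers":-1}
    - {"dx":10.5,"dy":-4.6,"dz":-10,"rx":0.0254,"ry":0.0572,"rz":0.0002,"fingers":-1}
    - {"dx":10.5,"dy":-4.6,"dz":-10,"rx":0.0254,"ry":0.0572,"rz":0.0002,"fingers":-1}
    - {"dx":10.5,"dy":-4.6,"dz":-10,"rx":0.0254,"ry":0.0572,"rz":0.0002,"fingers":-1}
    - {"dx":10.5,"dy":-4.6,"dz":-12,"rx":0.0254,"ry":0.0572,"rz":0.0002,"fingers":-1}

```text
clock: 19.7
tcp_pos: [0.5225, -0.1753, 0.2879]
orientation: [-0.183, 0.204, 0.961, 0.038]
wrist_force: [1.0, -0.1, 0.4]
finger_gap: 0.0852
```

>>> servo_tool:
  deltas:
    - {"dx":10.5,"dy":-4.6,"dz":-12,"rx":0.0254,"ry":0.0572,"rz":0.0002,"fingers":-1}
    - {"dx":10.5,"dy":-4.6,"dz":-12,"rx":0.0254,"ry":0.0572,"rz":0.0002,"fingers":-1}
    - {"dx":10.5,"dy":-4.6,"dz":-14,"rx":0.0254,"ry":0.0572,"rz":0.0002,"fingers":-1}
    - {"dx":10.5,"dy":-4.6,"dz":-15,"rx":0.0254,"ry":0.0572,"rz":0.0002,"fingers":-1}
    - {"dx":10.5,"dy":-4.6,"dz":-15,"rx":0.0254,"ry":0.0572,"rz":0.0002,"fingers":-1}
    - {"dx":10.5,"dy":-4.6,"dz":-15,"rx":0.0254,"ry":0.0572,"rz":0.0002,"fingers":-1}
    - {"dx":0,"dy":0,"dz":0,"rx":0,"ry":0,"rz":0,"fingers":-1}
    - {"dx":0,"dy":0,"dz":0,"rx":0,"ry":0,"rz":0,"fingers":-1}

```text
clock: 20.5
tcp_pos: [0.5855, -0.2029, 0.2031]
orientation: [-0.36, 0.192, 0.91, 0.076]
wrist_force: [1.0, 0.7, -0.1]
finger_gap: 0.0854
```

Run:
```python
from kin import *
import pickle
s=env.get_state();print(s["tcp_pos"].round(4),s["joint_pos"].round(3),s["clock"],s["wrist_force"].round(1))
plan([.498,-.1646,.1021],-.416,133,0,6,sgn=1,g=.05)
c=cam("wrist");pickle.dump(c,open("wrist9.pkl","wb"))
for r in cut_out("plate","wrist"): print(r["confidence"],r["extent"])
o,Rp,_=pickle.load(open("plate8.pkl","rb"))
print(proj(c,[o+Rp@np.array(p)/1000 for p in [(-75,-31,0),(-75,31,0),(75,-31,0),(75,31,0),(-75,-31,8),(-75,31,8)]]).round(1))
```

```text
[ 0.5855 -0.2029  0.2031] [-0.454  1.065  0.899  2.158 -0.026 -0.027] 20.5 [ 1.   0.7 -0.1]
mm/row [ -9.4   4.1 -10.7] rad/row [-0.0001 -0.0004  0.    ] tgt [ 0.5292 -0.1784  0.1387]
0.92 [197.4, 167.4, 301.1, 240.2]
0.59 [424.0, 85.0, 500.2, 168.3]
[[300.2 170.7]
 [199.9 170.7]
 [279.1 243.2]
 [222.4 243.2]
 [299.2 159.9]
 [201.  159.9]]
```

>>> servo_tool:
  deltas:
    - {"dx":-9.4,"dy":4.1,"dz":-10.7,"rx":0,"ry":0,"rz":0,"fingers":-1}
    - {"dx":-9.4,"dy":4.1,"dz":-10.7,"rx":0,"ry":0,"rz":0,"fingers":-1}
    - {"dx":-9.4,"dy":4.1,"dz":-10.7,"rx":0,"ry":0,"rz":0,"fingers":-1}
    - {"dx":-9.4,"dy":4.1,"dz":-10.7,"rx":0,"ry":0,"rz":0,"fingers":-1}
    - {"dx":-9.4,"dy":4.1,"dz":-10.7,"rx":0,"ry":0,"rz":0,"fingers":-1}
    - {"dx":-9.4,"dy":4.1,"dz":-10.7,"rx":0,"ry":0,"rz":0,"fingers":-1}
    - {"dx":0,"dy":0,"dz":0,"rx":0,"ry":0,"rz":0,"fingers":-1}
    - {"dx":0,"dy":0,"dz":0,"rx":0,"ry":0,"rz":0,"fingers":-1}

```text
clock: 21.4
tcp_pos: [0.5295, -0.1785, 0.1444]
orientation: [-0.356, 0.192, 0.911, 0.075]
wrist_force: [-0.2, -0.6, 1.0]
finger_gap: 0.0852
```

>>> servo_tool:
  deltas:
    - {"dx":0,"dy":0,"dz":0,"rx":0,"ry":0,"rz":0,"fingers":-0.5}
    - {"dx":0,"dy":0,"dz":0,"rx":0,"ry":0,"rz":0,"fingers":-0.3}
    - {"dx":0,"dy":0,"dz":0,"rx":0,"ry":0,"rz":0,"fingers":1}
    - {"dx":0,"dy":0,"dz":0,"rx":0,"ry":0,"rz":0,"fingers":1}
    - {"dx":0,"dy":0,"dz":0,"rx":0,"ry":0,"rz":0,"fingers":1}
    - {"dx":0,"dy":0,"dz":0,"rx":0,"ry":0,"rz":0,"fingers":1}
  newtons: 70

```text
clock: 22.0
tcp_pos: [0.5299, -0.179, 0.1425]
orientation: [-0.358, 0.192, 0.911, 0.075]
wrist_force: [1.1, -2.1, 6.6]
finger_gap: 0.0608
```

Run:
```python
from kin import *
s=env.get_state();print(s["tcp_pos"].round(4),s["joint_pos"].round(3),s["clock"],s["wrist_force"].round(1),s["finger_gap"])
z=q2R(s["orientation"])[:,2];print(180-np.degrees(np.arctan2(-z[2],np.hypot(*z[:2]))),np.arctan2(-z[1],-z[0]))
```

```text
[ 0.5299 -0.179   0.1425] [-0.458  0.924  0.46   1.855 -0.029 -0.03 ] 22.0 [ 1.1 -2.1  6.6] 0.06081935992900843
132.90070273896805 -0.41537747311116613
```

Regrip done. I lift the plate clear and refine the channel pose from the pictures already taken.

>>> servo_tool:
  deltas:
    - {"dx":0,"dy":0,"dz":8,"rx":0,"ry":0,"rz":0,"fingers":1}
    - {"dx":0,"dy":0,"dz":15,"rx":0,"ry":0,"rz":0,"fingers":1}
    - {"dx":0,"dy":0,"dz":20,"rx":0,"ry":0,"rz":0,"fingers":1}
    - {"dx":0,"dy":0,"dz":20,"rx":0,"ry":0,"rz":0,"fingers":1}
    - {"dx":0,"dy":0,"dz":20,"rx":0,"ry":0,"rz":0,"fingers":1}
    - {"dx":0,"dy":0,"dz":15,"rx":0,"ry":0,"rz":0,"fingers":1}
    - {"dx":0,"dy":0,"dz":10,"rx":0,"ry":0,"rz":0,"fingers":1}
    - {"dx":0,"dy":0,"dz":0,"rx":0,"ry":0,"rz":0,"fingers":1}

```text
clock: 22.8
tcp_pos: [0.5298, -0.1786, 0.2506]
orientation: [-0.357, 0.192, 0.911, 0.075]
wrist_force: [1.0, 0.0, -2.5]
finger_gap: 0.0607
```

```bash
cat > chan.py <<'E'
from kin import *
import pickle
from scipy.optimize import minimize
xs,ys=np.meshgrid(np.arange(-72,46,1.),np.arange(-15,15.1,1.));xs=xs.ravel();ys=ys.ravel()
sl=lambda x,y:((abs(y)<10)&(((x>-57.5)&(x<-29.5))|((x>2.5)&(x<30.5)))).astype(float)
T_=-sl(xs,ys)
def score(c,g,q):
    a=q[2];X=q[0]+(xs*np.cos(a)-ys*np.sin(a))/1000;Y=q[1]+(xs*np.sin(a)+ys*np.cos(a))/1000
    p=proj(c,np.c_[X,Y,np.full(len(X),.038)]).astype(np.float32)
    v=cv2.remap(g,p[:,0].reshape(1,-1),p[:,1].reshape(1,-1),cv2.INTER_LINEAR,borderMode=cv2.BORDER_REPLICATE)[0].astype(float)
    return np.corrcoef(v,T_)[0,1]
for n in ["w1","wrist6","scene8","side8","scene","side"]:
    c=pickle.load(open("d0.pkl","rb"))[n] if n in("scene","side") else pickle.load(open(n+".pkl","rb"))
    g=cv2.cvtColor(c["img"],cv2.COLOR_RGB2GRAY).astype(np.float32)
    b=max(((score(c,g,(x,y,a)),x,y,a) for x in np.arange(.488,.514,.002) for y in np.arange(-.372,-.346,.002) for a in (-.14,-.1,-.06)))
    r=minimize(lambda q:-score(c,g,(q[0]/100,q[1]/100,q[2]/10)),[b[1]*100,b[2]*100,b[3]*10],method="Nelder-Mead",options=dict(xatol=1e-3,fatol=1e-5))
    print(n,round(-r.fun,3),(r.x/[100,100,10]).round(4))
s=env.get_state();print(s["tcp_pos"].round(4),s["wrist_force"].round(1),s["finger_gap"],s["clock"])
E
python3 chan.py
```

```text
w1 0.912 [ 0.5012 -0.3591 -0.1032]
wrist6 0.942 [ 0.5021 -0.3583 -0.1021]
scene8 0.819 [ 0.501  -0.3585 -0.0998]
side8 0.511 [ 0.5032 -0.3549 -0.0603]
scene 0.818 [ 0.501  -0.3587 -0.1028]
side 0.726 [ 0.5    -0.3546 -0.0853]
[ 0.5298 -0.1786  0.2506] [ 1.   0.  -2.5] 0.06069145524412714 22.8
```

```bash
cat > goal.py <<'E'
from kin import *
import pickle
o,Rp,_=pickle.load(open("plate8.pkl","rb"))
tg=np.array([.5299,-.179,.1425]);Rg=rot(-.4154,np.radians(132.9),1)[0]
yaw=-.4154;lean=np.radians(-1.54)
u=np.array([np.cos(yaw),np.sin(yaw),0]);v=np.array([-np.sin(yaw),np.cos(yaw),0])
X=-np.sin(lean)*u-np.cos(lean)*np.array([0,0,1.]);Rp=np.c_[X,-v,np.cross(X,-v)]
rel=Rg.T@Rp; po=Rg.T@(o-tg); po[1]=0
CH=np.array([.5013,-.3585,0]);ca=-.1025
def goal(cx,cy,cz):
    """tool pose with plate origin at channel coords (mm)"""
    c,s=np.cos(ca),np.sin(ca)
    W=CH+np.array([c*cx-s*cy,s*cx+c*cy,cz])/1000
    Rw=np.c_[[c,s,0],[s,-c,0],[0,0,-1.]]
    Rt=Rw@rel.T; return W-Rt@po,Rt
def inch(t,Rc):
    Rw=Rc@rel;W=t+Rc@po;c,s=np.cos(ca),np.sin(ca);d=(W-CH)*1000
    tilt=np.degrees(np.arccos(-Rw[2,2]));return np.array([c*d[0]+s*d[1],-s*d[0]+c*d[1],d[2]]).round(1),"yawerr",round(np.arctan2(Rw[1,0],Rw[0,0])-ca,4),"pitch",round(np.degrees(np.arcsin(Rw[2,0])),2),"roll",round(np.degrees(np.arcsin(Rw[2,1])),2)
def step(cx,cy,cz,n):
    s=env.get_state();t,Rc=s["tcp_pos"],q2R(s["orientation"]);g=goal(cx,cy,cz)
    print("now",*inch(t,Rc),"F",s["wrist_force"].round(1),"gap",round(s["finger_gap"],4),"t",s["clock"])
    rv=R.from_matrix(g[1]@Rc.T).as_rotvec();print("tot mm",((g[0]-t)*1000).round(1),"/row",((g[0]-t)*1000/n).round(1),"rot/row",(rv/n).round(4),np.linalg.norm(rv/n).round(3))
    return t,Rc,g,rv
E
python3 - <<'E'
from goal import *
print(po.round(4))
t,Rc,g,rv=step(-13.5,0,95,14)
print(g[0].round(4))
for f in np.linspace(0,1,6):
    Rm=R.from_rotvec(rv*f).as_matrix()@Rc; z=Rm[:,2]; p=np.degrees(np.arctan2(-z[2],1e-9+np.hypot(z[0],z[1])))
    pos=t+f*(g[0]-t)
    def ff(q):
        a,b=fk(q,P6);return np.r_[(a-pos)*10,(b[:,2]-z)*2]
    r=min((least_squares(ff,q0,bounds=(lo+.01,hi-.01)) for q0 in([-.45,.7,.5,1.8,0,0],[-.8,.3,-.3,.8,0.2,0],[-1.1,.3,-.9,0,.6,0])),key=lambda r:r.cost)
    W=pos+Rm@po;low=min((W+Rm@rel@np.array(k)/1000)[2] for k in[(75,31,0),(75,-31,0),(-75,31,0),(-75,-31,0),(40,0,22)])
    print(round(f,1),r.x.round(2),r.cost.round(6),"low",low.round(3))
t2=goal(-13.5,0,46)
z=t2[1][:,2]
def ff(q):
    a,b=fk(q,P6);return np.r_[(a-t2[0])*10,(b[:,2]-z)*2]
r=least_squares(ff,[-1.1,.3,-.9,0,.6,0],bounds=(lo+.01,hi-.01));print(t2[0].round(4),r.x.round(2),r.cost)
E
```

```text
[-0.0201  0.      0.0664]
now [-19.  191.2 188.3] yawerr -0.3321 pitch -88.41 roll 0.03 F [ 1.   0.  -2.5] gap 0.0607 t 22.8
tot mm [-103.  -172.2 -123.5] /row [ -7.4 -12.3  -8.8] rot/row [-0.0283 -0.1069  0.0178] 0.112
[ 0.4267 -0.3508  0.1271]
0.0 [-0.46  0.86  0.61  2.06 -0.03  0.  ] 0.0 low 0.113
0.2 [-0.53  0.62  0.25  1.64 -0.04  0.  ] 0.0 low 0.085
0.4 [-0.62  0.41 -0.08  1.23  0.01  0.  ] 0.0 low 0.071
0.6 [-0.75  0.24 -0.39  0.81  0.14  0.  ] 0.0 low 0.07
0.8 [-0.91  0.16 -0.65  0.41  0.35  0.  ] 0.0 low 0.07
1.0 [-1.09  0.2  -0.87 -0.01  0.64  0.  ] 0.0 low 0.073
[ 0.4267 -0.3508  0.0781] [-1.09  0.31 -0.91 -0.17  0.64  0.  ] 1.8073017528931898e-16
```

>>> servo_tool:
  deltas:
    - {"dx":-7.4,"dy":-12.3,"dz":-8.8,"rx":-0.0283,"ry":-0.1069,"rz":0.0178,"fingers":1}
    - {"dx":-7.4,"dy":-12.3,"dz":-8.8,"rx":-0.0283,"ry":-0.1069,"rz":0.0178,"fingers":1}
    - {"dx":-7.4,"dy":-12.3,"dz":-8.8,"rx":-0.0283,"ry":-0.1069,"rz":0.0178,"fingers":1}
    - {"dx":-7.4,"dy":-12.3,"dz":-8.8,"rx":-0.0283,"ry":-0.1069,"rz":0.0178,"fingers":1}
    - {"dx":-7.4,"dy":-12.3,"dz":-8.8,"rx":-0.0283,"ry":-0.1069,"rz":0.0178,"fingers":1}
    - {"dx":-7.4,"dy":-12.3,"dz":-8.8,"rx":-0.0283,"ry":-0.1069,"rz":0.0178,"fingers":1}
    - {"dx":-7.4,"dy":-12.3,"dz":-8.8,"rx":-0.0283,"ry":-0.1069,"rz":0.0178,"fingers":1}
    - {"dx":-7.4,"dy":-12.3,"dz":-8.8,"rx":-0.0283,"ry":-0.1069,"rz":0.0178,"fingers":1}

```text
clock: 23.6
tcp_pos: [0.4692, -0.2767, 0.1779]
orientation: [0.07, 0.118, 0.99, 0.023]
wrist_force: [0.4, 0.2, -3.6]
finger_gap: 0.0607
```

>>> servo_tool:
  deltas:
    - {"dx":-7.4,"dy":-12.3,"dz":-8.8,"rx":-0.0283,"ry":-0.1069,"rz":0.0178,"fingers":1}
    - {"dx":-7.4,"dy":-12.3,"dz":-8.8,"rx":-0.0283,"ry":-0.1069,"rz":0.0178,"fingers":1}
    - {"dx":-7.4,"dy":-12.3,"dz":-8.8,"rx":-0.0283,"ry":-0.1069,"rz":0.0178,"fingers":1}
    - {"dx":-7.4,"dy":-12.3,"dz":-8.8,"rx":-0.0283,"ry":-0.1069,"rz":0.0178,"fingers":1}
    - {"dx":-7.4,"dy":-12.3,"dz":-8.8,"rx":-0.0283,"ry":-0.1069,"rz":0.0178,"fingers":1}
    - {"dx":-7.4,"dy":-12.3,"dz":-8.8,"rx":-0.0283,"ry":-0.1069,"rz":0.0178,"fingers":1}
    - {"dx":0,"dy":0,"dz":0,"rx":0,"ry":0,"rz":0,"fingers":1}
    - {"dx":0,"dy":0,"dz":0,"rx":0,"ry":0,"rz":0,"fingers":1}

```text
clock: 24.4
tcp_pos: [0.4246, -0.3498, 0.1242]
orientation: [0.383, 0.049, 0.922, -0.018]
wrist_force: [0.5, -0.1, -2.7]
finger_gap: 0.061
```

Run:
```python
from goal import *
step(-13.5,0,70,4)
s=env.get_state();W=s["tcp_pos"]+q2R(s["orientation"])@po;Rw=q2R(s["orientation"])@rel
K=[(-75,-31,0),(-75,31,0),(75,-31,0),(75,31,0)]
f=lambda im,sz:cv2.resize(im,sz,interpolation=cv2.INTER_CUBIC)
out=[]
for n,(x0,y0) in (("scene",(260,130)),("side",(235,125)),("wrist",(0,0))):
    c=cam(n);pickle.dump(c,open(n+"10.pkl","wb"))
    uv=proj(c,[W+Rw@np.array(k)/1000 for k in K]);print(n,uv.round(1).tolist())
    im=c["img"][:,:,::-1]
    if n!="wrist": im=f(im[y0:y0+75,x0:x0+100],(400,300)); 
    else: im=f(im,(400,300))
    out.append(im)
cv2.imwrite("pics/p10.png",np.vstack([np.hstack(out[:2]),np.hstack([out[2],np.zeros_like(out[2])])]))
```

```text
now [-15.9   0.9  91.6] yawerr -0.0015 pitch -0.41 roll -0.23 F [ 0.5 -0.1 -2.7] gap 0.061 t 24.4
tot mm [  2.1  -1.1 -22.1] /row [ 0.5 -0.3 -5.5] rot/row [-0.0012 -0.0017  0.0004] 0.002
scene [[314.5, 167.3], [322.6, 161.9], [275.1, 158.7], [284.0, 153.9]]
side [[303.9, 159.1], [302.6, 151.6], [255.9, 158.0], [256.8, 150.6]]
wrist [[347.2, 228.8], [156.1, 227.9], [289.6, 291.8], [212.4, 291.4]]
```

View pics/p10.png

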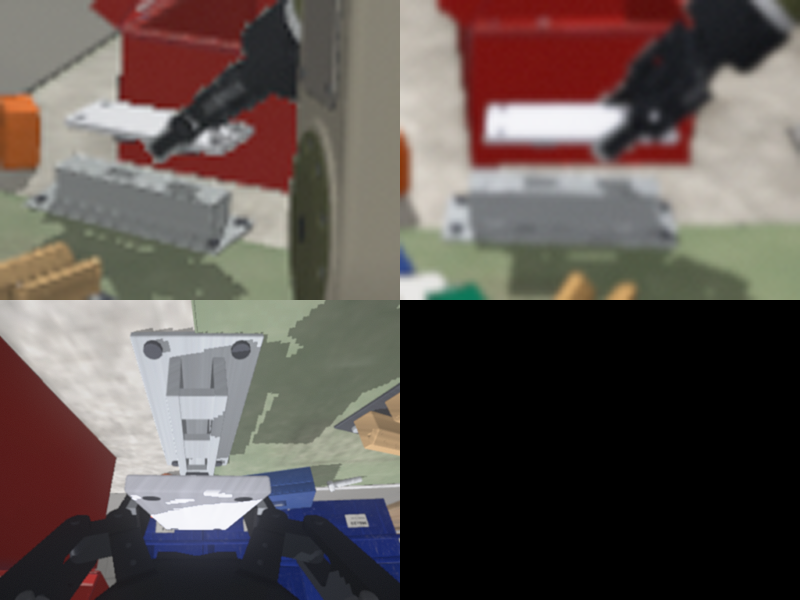

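p10 shows the plate hooks down and level above the channel, and its corners match the prediction to about 1–4 px. I descend in stages.

>>> servo_tool:
  deltas:
    - {"dx":0.6,"dy":-0.3,"dz":-5.5,"rx":-0.0012,"ry":-0.0017,"rz":0.0004,"fingers":1}
    - {"dx":0.6,"dy":-0.3,"dz":-5.5,"rx":-0.0012,"ry":-0.0017,"rz":0.0004,"fingers":1}
    - {"dx":0.6,"dy":-0.3,"dz":-5.5,"rx":-0.0012,"ry":-0.0017,"rz":0.0004,"fingers":1}
    - {"dx":0.6,"dy":-0.3,"dz":-5.5,"rx":-0.0012,"ry":-0.0017,"rz":0.0004,"fingers":1}
    - {"dx":0,"dy":0,"dz":0,"rx":0,"ry":0,"rz":0,"fingers":1}
    - {"dx":0,"dy":0,"dz":0,"rx":0,"ry":0,"rz":0,"fingers":1}

```text
clock: 25.15
tcp_pos: [0.4281, -0.3516, 0.1032]
orientation: [0.388, 0.046, 0.92, -0.021]
wrist_force: [0.1, -0.1, -1.8]
finger_gap: 0.0611
```

Run:
```python
from goal import *
step(-13.5,0,58,3)
```

```text
now [-11.9  -0.6  71.3] yawerr 0.0021 pitch 0.22 roll 0.18 F [ 0.1 -0.1 -1.8] gap 0.0611 t 25.15
tot mm [ -1.4   0.8 -13.1] /row [-0.5  0.3 -4.4] rot/row [ 0.0012  0.0011 -0.0007] 0.002
```

>>> servo_tool:
  deltas:
    - {"dx":-0.6,"dy":0.3,"dz":-5,"rx":0.001,"ry":0.001,"rz":-0.0005,"fingers":1}
    - {"dx":-0.6,"dy":0.3,"dz":-5,"rx":0.001,"ry":0.001,"rz":-0.0005,"fingers":1}
    - {"dx":0,"dy":0,"dz":-4,"rx":0,"ry":0,"rz":0,"fingers":1}
    - {"dx":0,"dy":0,"dz":0,"rx":0,"ry":0,"rz":0,"fingers":1}
    - {"dx":0,"dy":0,"dz":0,"rx":0,"ry":0,"rz":0,"fingers":1}

```text
clock: 25.65
tcp_pos: [0.4269, -0.3512, 0.0894]
orientation: [0.388, 0.046, 0.92, -0.021]
wrist_force: [-0.7, -0.1, -2.5]
finger_gap: 0.0614
```

Run:
```python
from goal import *
step(-13.5,0,46.5,4)
```

```text
now [-13.2  -0.4  57.4] yawerr 0.001 pitch 0.11 roll 0.1 F [-0.7 -0.1 -2.5] gap 0.0614 t 25.65
tot mm [ -0.2   0.4 -10.8] /row [-0.   0.1 -2.7] rot/row [ 0.0005  0.0004 -0.0002] 0.001
```

No contact so far, and the hooks should be entering the slots.

>>> servo_tool:
  deltas:
    - {"dx":0,"dy":0.1,"dz":-3,"rx":0,"ry":0,"rz":0,"fingers":1}
    - {"dx":0,"dy":0.1,"dz":-3,"rx":0,"ry":0,"rz":0,"fingers":1}
    - {"dx":0,"dy":0,"dz":-3,"rx":0,"ry":0,"rz":0,"fingers":1}
    - {"dx":0,"dy":0,"dz":-1.5,"rx":0,"ry":0,"rz":0,"fingers":1}
    - {"dx":0,"dy":0,"dz":0,"rx":0,"ry":0,"rz":0,"fingers":1}

```text
clock: 26.15
tcp_pos: [0.427, -0.351, 0.0791]
orientation: [0.388, 0.046, 0.92, -0.021]
wrist_force: [-0.2, -0.5, -0.6]
finger_gap: 0.061
```

Run:
```python
from goal import *
step(-13.5,0,46,4)
```

```text
now [-13.1  -0.2  47.1] yawerr 0.0013 pitch 0.14 roll 0.11 F [-0.2 -0.5 -0.6] gap 0.061 t 26.15
tot mm [-0.3  0.2 -1. ] /row [-0.1  0.1 -0.2] rot/row [ 0.0006  0.0006 -0.0003] 0.001
```

>>> servo_tool:
  deltas:
    - {"dx":0,"dy":0,"dz":-0.7,"rx":0,"ry":0,"rz":0,"fingers":1}
    - {"dx":2,"dy":-0.2,"dz":0,"rx":0,"ry":0,"rz":0,"fingers":1}
    - {"dx":2,"dy":-0.2,"dz":0,"rx":0,"ry":0,"rz":0,"fingers":1}
    - {"dx":2,"dy":-0.2,"dz":0,"rx":0,"ry":0,"rz":0,"fingers":1}
    - {"dx":2,"dy":-0.2,"dz":0,"rx":0,"ry":0,"rz":0,"fingers":1}
    - {"dx":2,"dy":-0.2,"dz":0,"rx":0,"ry":0,"rz":0,"fingers":1}
    - {"dx":0,"dy":0,"dz":0,"rx":0,"ry":0,"rz":0,"fingers":1}

```text
clock: 26.85
tcp_pos: [0.4374, -0.3523, 0.0787]
orientation: [0.388, 0.046, 0.92, -0.021]
wrist_force: [1.4, 0.3, -0.2]
finger_gap: 0.0606
```

Run:
```python
from goal import *
step(.5,0,46,4)
```

```text
now [-2.6 -0.3 46.8] yawerr 0.0016 pitch 0.16 roll 0.16 F [ 1.4  0.3 -0.2] gap 0.0606 t 26.85
tot mm [ 3.2  0.  -0.6] /row [ 0.8  0.  -0.2] rot/row [ 0.0008  0.0006 -0.0004] 0.001
```

>>> servo_tool:
  deltas:
    - {"dx":1.5,"dy":-0.15,"dz":0,"rx":0,"ry":0,"rz":0,"fingers":1}
    - {"dx":1.5,"dy":-0.15,"dz":0,"rx":0,"ry":0,"rz":0,"fingers":1}
    - {"dx":1,"dy":-0.1,"dz":0,"rx":0,"ry":0,"rz":0,"fingers":1}
    - {"dx":0,"dy":0,"dz":0,"rx":0,"ry":0,"rz":0,"fingers":1}

```text
clock: 27.25
tcp_pos: [0.4403, -0.3524, 0.0782]
orientation: [0.387, 0.047, 0.921, -0.021]
wrist_force: [-7.5, -0.1, 3.9]
finger_gap: 0.0608
```

Run:
```python
from goal import *
step(.5,0,46,4)
```

```text
now [ 0.2 -0.2 46.2] yawerr -0.0 pitch 0.06 roll 0.11 F [-7.5 -0.1  3.9] gap 0.0608 t 27.25
tot mm [ 0.3  0.1 -0.1] /row [ 0.1  0.  -0. ] rot/row [0.0005 0.0002 0.    ] 0.001
```

It is against the stop (−7.5 N at x ≈ 0.2 mm). I give one small extra push, then release and retreat along the tool axis.

>>> servo_tool:
  deltas:
    - {"dx":1,"dy":-0.1,"dz":0,"rx":0,"ry":0,"rz":0,"fingers":1}
    - {"dx":0,"dy":0,"dz":0,"rx":0,"ry":0,"rz":0,"fingers":1}
    - {"dx":0,"dy":0,"dz":0,"rx":0,"ry":0,"rz":0,"fingers":-0.5}
    - {"dx":0,"dy":0,"dz":0,"rx":0,"ry":0,"rz":0,"fingers":-0.9}
    - {"dx":0,"dy":0,"dz":0,"rx":0,"ry":0,"rz":0,"fingers":-0.9}
    - {"dx":0,"dy":0,"dz":0,"rx":0,"ry":0,"rz":0,"fingers":-0.9}

```text
clock: 27.85
tcp_pos: [0.4422, -0.3526, 0.0785]
orientation: [0.388, 0.046, 0.92, -0.021]
wrist_force: [0.6, 1.0, 0.7]
finger_gap: 0.0812
```

>>> servo_tool:
  deltas:
    - {"dx":-5,"dy":0.5,"dz":6,"rx":0,"ry":0,"rz":0,"fingers":-0.9}
    - {"dx":-8,"dy":0.8,"dz":12,"rx":0,"ry":0,"rz":0,"fingers":-0.9}
    - {"dx":-8,"dy":0.8,"dz":15,"rx":0,"ry":0,"rz":0,"fingers":-0.9}
    - {"dx":-6,"dy":0.6,"dz":20,"rx":0,"ry":0,"rz":0,"fingers":-0.9}
    - {"dx":0,"dy":0,"dz":25,"rx":0,"ry":0.05,"rz":0,"fingers":-0.9}
    - {"dx":0,"dy":0,"dz":25,"rx":0,"ry":0.1,"rz":0,"fingers":-0.9}
    - {"dx":0,"dy":0,"dz":25,"rx":0,"ry":0.1,"rz":0,"fingers":-0.9}
    - {"dx":0,"dy":0,"dz":20,"rx":0,"ry":0.1,"rz":0,"fingers":-0.9}

```text
clock: 28.65
tcp_pos: [0.4145, -0.3499, 0.2293]
orientation: [0.22, 0.042, 0.974, -0.03]
wrist_force: [0.4, -0.9, -1.0]
finger_gap: 0.0807
```

Run:
```python
from goal import *
s=env.get_state();print(s["tcp_pos"].round(4),s["joint_pos"].round(2),s["wrist_force"].round(1),s["clock"])
CH_=CH;c_,s_=np.cos(ca),np.sin(ca)
W=CH+np.array([c_*.5,s_*.5,46])/1000;Rw=np.c_[[c_,s_,0],[s_,-c_,0],[0,0,-1.]]
f=lambda im,sz:cv2.resize(im,sz,interpolation=cv2.INTER_CUBIC)
out=[]
for n,(x0,y0) in (("scene",(260,130)),("side",(235,125)),("wrist",None) if 0 else ("wrist",(0,0))):
    c=cam(n);pickle.dump(c,open(n+"11.pkl","wb"));im=c["img"][:,:,::-1].copy()
    uv=proj(c,[W+Rw@np.array(k)/1000 for k in [(-75,-31,0),(75,-31,0),(75,31,0),(-75,31,0)]]);print(n,uv.round(1).tolist())
    for r in cut_out("plate",n): print(r["confidence"],r["extent"])
    k=(4,4) if n!="wrist" else (400/512,300/384)
    im=f(im[y0:y0+75,x0:x0+100] if n!="wrist" else im,(400,300));out.append(im.copy())
    cv2.polylines(im,[np.int32((uv-[x0,y0])*k)],True,(0,0,255),1)
    if n=="wrist":out.append(im)
cv2.imwrite("pics/p11.png",np.vstack([np.hstack(out[:2]),np.hstack(out[2:])]))
```

```text
[ 0.4145 -0.3499  0.2293] [-0.98  0.07 -0.52  0.66  0.32 -0.85] [ 0.4 -0.9 -1. ] 28.65
scene [[309.3, 179.2], [270.9, 169.9], [279.8, 164.7], [317.4, 173.3]]
0.57 [207.9, 242.2, 238.8, 280.4]
0.55 [273.4, 167.3, 312.1, 179.6]
0.22 [268.1, 175.1, 322.9, 191.4]
side [[297.7, 172.2], [250.6, 170.8], [251.7, 162.9], [296.7, 164.2]]
0.91 [253.6, 161.7, 299.9, 176.4]
0.86 [299.1, 265.4, 349.3, 321.4]
wrist [[297.1, 112.7], [282.0, 229.6], [229.6, 227.7], [221.7, 110.6]]
0.57 [222.8, 108.1, 298.5, 230.3]
```

The viewer limit is reached, so I use numbers. The wrist cut-out extent [222.8, 108.1, 298.5, 230.3] matches the home-pose prediction [221.7, 110.6, 297.1, 229.6]. The fingers are open and clear, so I hand in.

```bash
python3 -c "
from workcell import job; print(job.hand_in())"
```

```text
the job is handed in; nothing more can be done
None
```

The plate is turned over, lowered hooks down into the channel, slid home and released, and the job is handed in at about 29 s of the 61 s. No verdict was reported.

- **Sequence:** The first grip could not reach the stand because joint 3 came to its limit, so I set the plate back on the block and gripped it again at a steeper angle. I then stood it upright in the slot (about 1.5° lean), let go, and took it from the plain side. The hooks dropped into the slots without resistance, and I slid the plate about 13 mm until the stop pushed back.
- **Last checks:**
  - At the stop the plate was at channel x ≈ 0.2 mm, y ≈ −0.2 mm, z ≈ 46.2 mm, tilted under 0.2°. This comes from the arm's pose and the assumed grip; afterwards I pushed a nominal 1 mm more against the stop.
  - After release the wrist camera's outline of the plate matched the fully-home prediction within 1–3 px.
  - The fingers are open, the wrist force is about zero and the tool is well clear.
- **Not checked or disagreeing:**
  - The final picture could not be viewed because the 12-picture limit was reached, so the last check is numerical only.
  - The coarser scene and side outlines also agree, with edges 2–5 px off.
  - I did not re-measure the bystanders after the job; no unexpected contact force showed up in the readings.

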